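# Hang a keyhole bracket on the stud of a sloped jig and lock the toggle clamp

## Task

Load the sloped screwing jig. Lift the red handle of its closed toggle clamp until the arm stands clear, then hang the loose aluminium bracket by its keyhole on the headed stud, foot down the slope, pulled fully home until the stud touches the narrow end of the slot, flat on the face, without forcing it, and let go of it. Then swing the handle back down past dead centre to its stop so that the rubber tip is locked on the bracket's foot; leave the other things on the bench where they are.

Things in the scene. Friction and masses are not known exactly. Their poses are not given: they have to be found in the camera images.
- bracket: Loose cast aluminium bracket, 136 x 44 x 20 mm, 0.14 kg, flat on the bench. Origin on the underside, on the centre line; +x to the keyhole end, +z up. Along x (mm): foot plate -70 to -34 (40 wide, 6 thick; clamped at x = -58 to -42), solid rib -34 to 14 (26 wide, 20 high; grip it across, along y), eye plate 14 to 66 (44 wide, 6 thick) with the keyhole.
- bracket_seat (a point): Point of the bracket at x = 50 mm, y = 0, underside, 17 mm from bracket_hole: where the stud's axis stands when the stud touches the narrow end of the slot. Axes as the bracket's.
- bracket_hole (a point): Centre of the keyhole's round hole, 20 mm wide, at x = 33 mm of the bracket, underside; axes as the bracket's. From it a slot 10 mm wide runs towards +x and ends at x = 54 mm.
- bracket_grip (a point): Middle of the bracket's rib near its centre of mass (x = -10 mm), 10 mm above the underside.
- jig: Fixed jig on the bench: grey base plate 196 x 116 mm, blue side cheeks, aluminium sloping face. Origin under its middle on the bench; its low front looks along -x of this frame, +z is up.
- jig_face: The jig's sloping aluminium face, 224 x 120 mm, rising 35 degrees away from the low front. Origin on its surface, 110 mm above the bench; +x up the slope, +y left, +z straight out of the face. Stud at x = 62 to 78 mm, clamp foot x = -62 to -114 mm. The hung bracket has the same axes as the face.
- stud_slot (a point): Middle of the slot in the face (x = 70 mm, y = 0 of jig_face; axes as jig_face's) in which the steel stud is bolted. The stud stands straight out of the face, at y = 0, anywhere from 8 mm below to 8 mm above this point along x: find it by eye or by feel. Neck 8 mm thick, 0 to 8.5 mm high; head 16 mm thick, 8.5 to 12.5 mm high, its rim chamfered 1 mm.
- clamp_handle (a joint): Toggle clamp handle, hinge about the face's y axis: 0 = closed against its stop (handle lying down the slope, rising 15 degrees from the face; the start), growing as the handle is lifted towards the stud, 1.45 = fully open (handle and arm stand out of the face). Dead centre at about 0.09; below that it stays locked. Friction holds it where it is left.
- handle_pivot (a point): Axis of the handle hinge: x = -100 mm, y = 0, z = 20 mm of jig_face; axes as jig_face's.
- handle_grip (a point): Middle of the handle's red grip, a round bar 17 mm thick from 36 to 70 mm from handle_pivot; this point is 58 mm from handle_pivot and turns with the handle.
- clamp_tip: Sprung black rubber tip, 15 mm across, on the clamp's arm; origin at the middle of its pressing end. Closed, it stands at x = -30 mm, y = 0 of jig_face, over the place of the bracket's foot. With the handle over 1.2, arm and tip stand up to 65 mm out of the face, at x below about -45 mm of jig_face.
- solder_spool: Bystander: spool of solder, 54 x 54 x 40 mm. Origin under its middle.
- flux_bottle: Bystander: small white bottle with red needle cap, 34 x 34 x 95 mm. Origin under its middle.
- side_cutter: Bystander: side cutters with red handles, 121 x 46 x 12 mm. Origin under its middle.
- multimeter: Bystander: hand multimeter, 150 x 76 x 34 mm. Origin under its middle.
- screwdriver_r: Bystander: small screwdriver with red handle, 155 x 20 x 20 mm. Origin under its middle.
- tape_masking: Bystander: roll of masking tape, 84 x 86 x 18 mm. Origin under its middle.
Things that resemble listed ones, but are neither listed nor needed, are in the scene too. Of the things that look like the bracket, the larger one is meant.

How it is judged:
On the way:
1. the bracket hangs on the stud by itself, home in the slot and flat on the face, before the clamp is closed (distance between bracket_seat and stud_c0 below 0.003 m and angle between the z axis of bracket and the z axis of jig_face, either way round below 0.06 rad and contact force between the fingers and bracket below 0.3 N and value of joint clamp_handle above 0.7 rad), for 0.2 s.
At the end, for the whole second after the job is handed in: Stud within 3 mm of its place at the slot's narrow end; bracket within 0.06 rad of flat on the face and 0.15 rad of the slope line, at rest; clamp handle within 0.05 rad of its closed stop, rubber tip pressing the foot with over 4 N (distance between bracket_seat and stud_c0 below 0.003 m and angle between the x axis of bracket and the x axis of jig_face, either way round below 0.15 rad and angle between the z axis of bracket and the z axis of jig_face, either way round below 0.06 rad and linear speed of bracket below 0.02 m/s and value of joint clamp_handle below 0.05 rad and contact force between clamp_tip and bracket above 4 N); the robot touches nothing.
It fails at once if a bystander (solder spool, flux bottle, side cutters, multimeter, screwdriver or tape) is pushed more than 30 mm (distance of any of solder_spool, flux_bottle, side_cutter, multimeter, screwdriver_r, tape_masking from where it was at the start of the episode above 0.03 m).
It fails at once if the bracket is forced: pressed on the jig with more than 100 N (contact force between jig_face and bracket above 100 N).
It also fails if it takes over 64 s, if anything falls off the work surface, if the arm or the gripper's body presses on something with over 40 N, if the wrist force passes 120 N, or if a joint passes its speed limit or range.

## Robot

A 7-joint arm with a two-finger parallel gripper is mounted at the origin on a cart in front of the work surface, level with it; the furniture and walls round the work are solid. World frame = base frame: x ahead of the robot, y to its left, z up, the work surface at z = 0. Lengths are in m, angles in rad, forces in N, time in s.
With the tool pointing down it reaches from about 0.425 to 0.875 m from the base axis. Payload 9.9 kg.
Tool frame: the origin (TCP) lies at the very end of the fingers, on their centre line; the grasp point (between the pads) lies 19 mm behind it (bot.grasp_offset is the distance from the TCP to the grasp point, in m); z points along the fingers, y is the direction in which the jaws open and shut (so a half turn about z gives the same grasp; the last joint's range is limited). The gripper opens to 85 mm and grips with 20 to 120 N. Pads are 22 mm wide; open, the fingers measure 114 mm over their backs; the gripper's body (76 mm by 85 mm) begins 54 mm behind the grasp point. The pads swing forward as they close: fully open they stand 13 mm farther back than shut.
Start: joints at [1.095, 0.576, 0.025, 1.437, -0.015, 1.129, -0.057], TCP at [0.258, -0.624, 0.231] pointing down, gripper open.
Joint ranges: [-2.76, 2.76], [-0.34, 2.15], [-1.52, 1.57], [0.19, 2.46], [-1.09, 4.23], [0.17, 1.99], [-2.82, 2.82]. Speed limits (rad/s): [2.22, 2.22, 3.01, 3.01, 3.14, 3.14, 3.14].

## Interface

Orientations are given as a unit quaternion [x, y, z, w].
In Python, from rig import bot gives the robot as it stands.
- The arm moves only by the tool arm_command, never from a script. Its argument "steps" is one flat list of numbers, 7 for each row, row after row: the turn, a rotation vector about the tool's x, y, z normalised to -1 to 1, where 1 is 0.08 rad, then the shift along the tool's x, y, z normalised to -1 to 1, where 1 is 3 cm, then the opening, from -1 (shut) to 1 (fully open), so that 0 is half open. A call has 1 to 10 rows; each row shifts and turns the commanded pose from where the row before left it, along the tool's axes as they then stand; what a row does not reach is not made up. A row lasts 1/8 s, in which the tool goes at most 62.5 mm and 10.7 degrees, less where a joint would pass 70% of its speed; a pose out of reach is approached as far as the arm can. A call with a number of a shift or a turn outside -1 to 1 is refused whole. A call with a gripper value outside its range is refused whole. The fingers move at their own pace and stop on an object; the grip force is fixed at half the most. Time passes only in rows, so rows that do not move let the fingers close. It gives the time, the measured TCP pose, the force and the opening at its end, in the units of the state.
- bot.get_obs(): the state, without advancing time (a new reading comes with each control period).
- bot.capture(name): name is "scene" or "top" or "wrist"; returns a dict with "img" (400x640x3 uint8, red, green, blue), "camera_matrix" (3x3 intrinsics, pixels), "extrinsics" (4x4, takes a point from world to camera coordinates). Camera axes: x right, y down, z forward; pixel columns grow to the right and rows downward; lengths in m; the calibration is good to about 2 mm. A picture is of the moment at which its call begins. There is no depth.
- bot.job_done(): hands the job in, once; it reports no verdict.
The state is a dict: "time": time; "joint_positions": joint angles; "dq": joint speeds; "effort": joint torques, N m; "tcp_pos": TCP position; "tcp_rot": TCP orientation; "force": force on the tool from outside, world axes, zero at the start; "moment": the same for the moment, N m; "width": finger opening in m.
Only numpy, scipy, OpenCV 4.12 (cv2) and the standard library are available. Lean on these libraries where they do the work, as an engineer would, in place of code of your own. Each camera call takes 0.05 s, during which the arm holds its last target. There are 200 camera calls.

## Working session

There is one attempt and no reset: what is moved stays moved. The work goes in short steps, Python scripts to look and compute and a tool call to move; the robot and the scene stay as the last step left them, time stands still between calls to the robot, and variables do not carry over. Pictures are saved under pics/ and viewed, about 8 in all and at most 12, crops included, and the job is handed in when it is done.

Besides the shell and the picture viewer there is one more tool, called by a JSON object that holds its "method" and its "body". arm_command: Moves the arm, as the interface text tells. Its arguments: {"type":"object","properties":{"steps":{"type":"array","items":{"type":"number"}}},"required":["steps"]}

```bash
ls; mkdir -p pics
python3 - <<'E'
from rig import bot
import cv2,numpy as np
for n in ["scene","top"]:
    c=bot.capture(n); cv2.imwrite(f"pics/{n}0.png",c["img"][:,:,::-1]); np.savez(f"pics/{n}0.npz",**{k:np.array(v) for k,v in c.items()})
    print(n,c["camera_matrix"],np.round(c["extrinsics"],3))
print(bot.get_obs(), bot.grasp_offset)
E
```

```text
pics
scene [[407.35134218   0.         324.01598052]
 [  0.         407.35134218 201.44140893]
 [  0.           0.           1.        ]] [[-0.594 -0.804 -0.008  0.32 ]
 [-0.542  0.407 -0.735  0.374]
 [ 0.595 -0.433 -0.678  1.146]
 [ 0.     0.     0.     1.   ]]
top [[491.21257509   0.         324.14596483]
 [  0.         491.21257509 191.65406822]
 [  0.           0.           1.        ]] [[-0.02  -1.    -0.003  0.037]
 [-0.989  0.021 -0.149  0.529]
 [ 0.149 -0.    -0.989  1.405]
 [ 0.     0.     0.     1.   ]]
{'time': 0.1, 'joint_positions': array([ 1.09518569,  0.57645024,  0.0248333 ,  1.4377985 , -0.01499376,
        1.12899403, -0.05645977]), 'dq': array([ 0.00012147, -0.00329978,  0.00028649, -0.00205658, -0.0001678 ,
        0.00090728,  0.00197303]), 'effort': array([ 5.62520043e-03, -7.67295885e+01,  2.25747317e+00, -2.86604440e+01,
        1.57679262e-02,  8.58606800e-03,  2.09231126e-05]), 'tcp_pos': array([ 0.25762125, -0.6234812 ,  0.23053609]), 'tcp_rot': array([ 9.80863064e-01,  1.94697490e-01, -1.78110108e-04, -7.10903546e-04]), 'force': array([-0.26874161,  0.30103737, -0.09282571]), 'moment': array([-0.00465572,  0.00807621,  0.04519   ]), 'width': 0.08531703865120405} 0.0187
```

View pics/scene0.png

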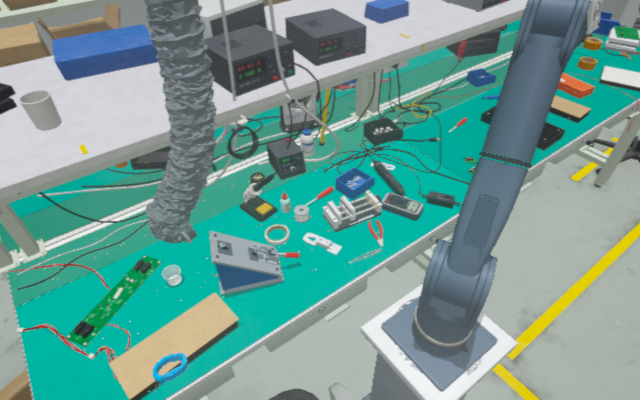

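View pics/top0.png

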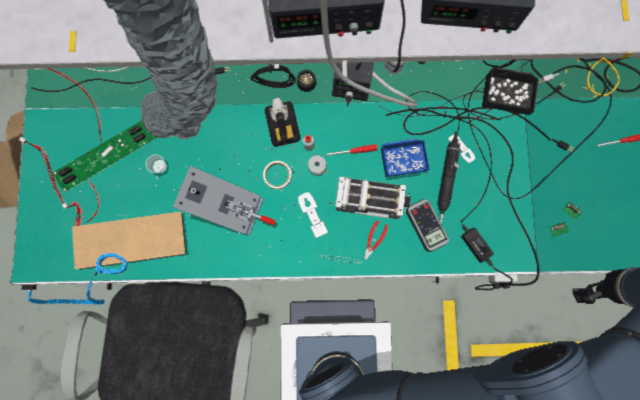

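Top view: bracket candidates are the one at (313,214), and a smaller white one at (464,150). The jig is at (220,200) with its red handle at (265,221). The other red-handled things are the screwdriver (352,150) and the cutters (375,240). I choose (313,214) and check it in a close crop.

Run:
```python
import cv2,numpy as np
im=cv2.imread("pics/top0.png"); sc=cv2.imread("pics/scene0.png")
a=cv2.resize(im[158:243,170:335],None,fx=4.8,fy=4.8,interpolation=cv2.INTER_CUBIC)
b=cv2.resize(im[128:170,440:482],(190,190),interpolation=cv2.INTER_CUBIC)
c=cv2.resize(sc[222:297,200:350],None,fx=2.53,fy=2.53,interpolation=cv2.INTER_CUBIC)
out=np.zeros((600,800,3),np.uint8); out[:a.shape[0],:a.shape[1]]=a; out[410:600,:190]=b; out[410:410+c.shape[0],200:200+c.shape[1]]=c
cv2.imwrite("pics/crop1.png",out)
```

```text
(no output)
```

View pics/crop1.png

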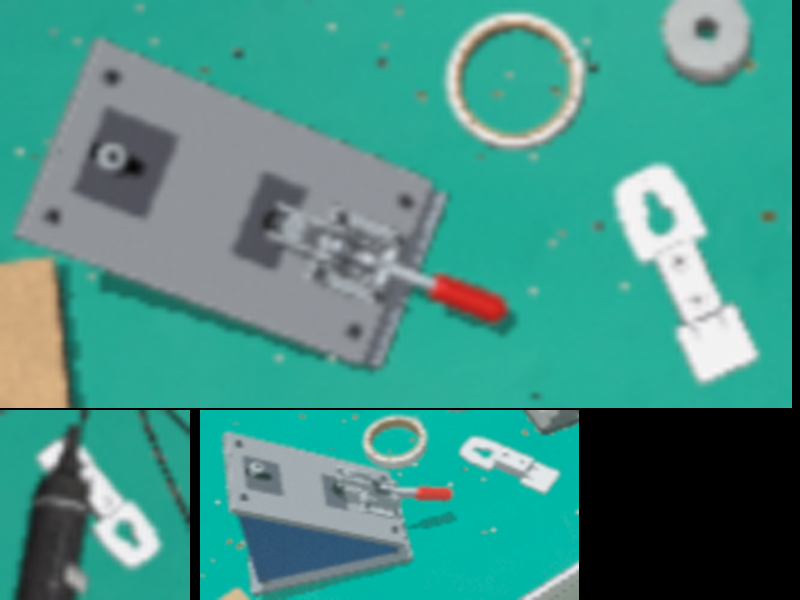

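The crop confirms the choice: the big bracket has a keyhole, holed rib and foot, and the decoy is smaller and lies under the black tool. The stud is at about (112,156) in the crop, the handle at (468,297). Next is a pose fit.

```bash
cat > h.py <<'E'
import numpy as np,cv2
from scipy.optimize import least_squares
from scipy.spatial.transform import Rotation as R
def load(n): return dict(np.load(f"pics/{n}.npz"))
def proj(c,P):
    P=np.atleast_2d(P); q=P@c["extrinsics"][:3,:3].T+c["extrinsics"][:3,3]; u=q@c["camera_matrix"].T
    return u[:,:2]/u[:,2:]
def ray(c,uv):
    E=c["extrinsics"]; d=E[:3,:3].T@np.linalg.inv(c["camera_matrix"])@np.array([*uv,1]); return -E[:3,:3].T@E[:3,3],d
def Rface(yaw): return R.from_euler('z',yaw).as_matrix()@R.from_euler('y',-35,degrees=True).as_matrix()
E
python3 - <<'E'
from h import *
c=load("top0"); s=load("scene0")
up=lambda a:np.array(a,float)/4.8+[170,158]-0.4
us=lambda a:(np.array(a,float)-[200,410])/2.53+[200,222]-0.3
F=np.array([[112,-60,0],[-112,-60,0],[-112,60,0],[112,60,0]])/1e3
pf=up([[100,38],[437,182],[370,365],[17,237]])
f=lambda p:(proj(c,np.array([p[0],p[1],.11])+F@Rface(p[2]).T)-pf).ravel()
r=least_squares(f,[.4,.2,1.2],method='lm') if 0 else min((least_squares(f,[.55,.2,y]) for y in np.arange(0,6.3,.7)),key=lambda r:r.cost)
p=r.x; print("face",p,np.round(r.fun.reshape(-1,2),1))
print("scene proj of face corners in crop", (proj(s,np.array([p[0],p[1],.11])+F@Rface(p[2]).T)+.3-[200,222])*2.53+[200,410])
# stud: head top z=12.5 ; solve x,y on face plane
def onface(uv,z,cc=c):
    o,d=ray(cc,uv); Rf=Rface(p[2]); O=np.array([p[0],p[1],.11]); ol=Rf.T@(o-O); dl=Rf.T@d; t=(z-ol[2])/dl[2]; return ol+t*dl
print("stud top",onface(up([112,156]),.0125)*1e3,"scene",onface(us([258,468]),.0125,s)*1e3)
print("handle",onface(up([468,297]),.02+.058*np.sin(.26))*1e3)
print("screws",[onface(up(q),0)*1e3 for q in [[111,77],[405,201],[355,331],[52,216]]])
B=np.array([[-70,20,6],[-70,-20,6],[-34,20,6],[14,22,6],[14,-22,6],[33,0,3],[66,0,6]])/1e3
pb=up([[705,383],[757,355],[678,325],[640,258],[705,235],[658,218],[648,167]])
g=lambda q:(proj(c,np.array([q[0],q[1],0])+B@R.from_euler('z',q[2]).as_matrix().T)-pb).ravel()
b=min((least_squares(g,[.55,0,y]) for y in np.arange(0,6.3,.7)),key=lambda r:r.cost)
print("bracket",b.x,np.round(b.fun.reshape(-1,2),1))
np.savez("pics/fit.npz",face=p,br=b.x)
E
```

```text
face [0.49875637 0.31878171 1.20602954] [[ 0.2 -0. ]
 [ 0.  -0.4]
 [-0.8  0.1]
 [ 0.5  0.3]]
scene proj of face corners in crop [[226.43526332 430.23026979]
 [390.15354531 470.11109345]
 [408.21963383 542.1855001 ]
 [234.08489648 507.11221044]]
stud top [84.9518647  -0.35712539 12.5       ] scene [84.26543533  4.50394001 12.5       ]
handle [-142.01928576    1.14903018   34.91067201]
screws [array([ 98.34908335, -41.94810246,   0.        ]), array([-97.02104158, -40.59539343,   0.        ]), array([-96.88655861,  43.02668305,   0.        ]), array([99.78646107, 42.14568471,  0.        ])]
bracket [0.47098227 0.06307857 0.39533403] [[-1.1 -0.4]
 [ 0.4  0. ]
 [-0.3  0.6]
 [ 0.6  0.2]
 [ 0.5 -0.9]
 [ 1.1 -0.1]
 [-1.3  0.5]]
```

```bash
python3 - <<'E'
from h import *
c=load("top0")
up=lambda a:np.array(a,float)/4.8+[170,158]-0.4
pf=up([[100,38],[437,182],[370,365],[17,237],[433,284],[505,308]])
def pts(p):
    F=np.array([[112,-60,0],[-112,-60,0],[-112,60,0],[112,60,0]])/1e3; F[:,0]-=p[3]
    H=np.array([[-.1-l*np.cos(.262),0,.02+l*np.sin(.262)] for l in (.036,.076)])
    return np.array([p[0],p[1],.11])+np.vstack([F,H])@Rface(p[2]).T
f=lambda p:(proj(c,pts(p))-pf).ravel()
r=least_squares(f,[.5,.3,1.206,0.0]); p=r.x
print(p,np.round(r.fun.reshape(-1,2),1))
def onface(uv,z,cc=c):
    o,d=ray(cc,uv); Rf=Rface(p[2]); O=np.array([p[0],p[1],.11]); ol=Rf.T@(o-O); dl=Rf.T@d; t=(z-ol[2])/dl[2]; return (ol+t*dl)*1e3
print("stud",onface(up([112,156]),.0125),"tip",onface(up([270,222]),.008))
np.savez("pics/fit.npz",face=p,br=[.47098,.06308,.3953])
W=lambda v:np.array([p[0],p[1],.11])+Rface(p[2])@np.array(v)
print("grip world",W([-.1-.058*np.cos(.262),0,.02+.058*np.sin(.262)]), "stud world",W([.07,0,0]))
E
cat >> h.py <<'E'
def face():
    p=np.load("pics/fit.npz")["face"]; return np.array([p[0],p[1],.11]),Rface(p[2])
def go(tcp,Rt):
    "prints rotvec (units) and shifts (units, in tool axes before and after the turn) from the measured pose"
    from rig import bot
    o=bot.get_obs(); R0=R.from_quat(o["tcp_rot"]).as_matrix(); d=np.array(tcp)-o["tcp_pos"]
    if Rt is None: Rt=R0
    best=min((R.from_matrix(R0.T@(Rt@S)) for S in (np.eye(3),np.diag([-1,-1,1]))),key=lambda r:r.magnitude())
    rv=best.as_rotvec(); print("t",round(o["time"],2),"tcp",np.round(o["tcp_pos"],4),"F",np.round(o["force"],1),"w",round(o["width"],4))
    print("turn",np.round(rv/.08,2),"shift before",np.round(R0.T@d/.03,2),"after",np.round((R0@best.as_matrix()).T@d/.03,2))
E
```

```text
[0.50256206 0.32818185 1.2055915  0.01041283] [[ 0.3  0.2]
 [-0.2 -0.4]
 [-0.9  0. ]
 [ 0.6  0.3]
 [ 1.2  0.1]
 [-1.1 -0.1]]
stud [74.77579064 -0.43699092 12.5       ] tip [-28.70570962   1.28766752   8.        ]
grip world [0.4497435  0.19004241 0.04919916] stud world [0.52304073 0.38174091 0.15015035]
```

Run:
```python
from h import *
O,Rf=face(); y=Rf[:,1]; z=np.array([0,0,-1.]); Rt=np.column_stack([np.cross(y,z),y,z])
go([.55,-.25,.23],None); go([.45,.19,.20],Rt)
```

```text
t 0.1 tcp [ 0.2576 -0.6235  0.2305] F [-0.3  0.3 -0.1] w 0.0853
turn [0. 0. 0.] shift before [13.76 -7.78  0.03] after [13.76 -7.78  0.03]
t 0.1 tcp [ 0.2576 -0.6235  0.2305] F [-0.3  0.3 -0.1] w 0.0853
turn [-2.000e-02 -1.000e-02 -1.017e+01] shift before [ 16.28 -22.61   1.05] after [27.62 -3.69  1.02]
```

{"method": "arm_command", "body": {"steps": [0,0,0,1,-0.56,0,1,0,0,0,1,-0.56,0,1,0,0,0,1,-0.56,0,1,0,0,0,1,-0.56,0,1,0,0,0,1,-0.56,0,1,0,0,0,1,-0.56,0,1,0,0,0,1,-0.56,0,1,0,0,0,1,-0.56,0,1,0,0,0,1,-0.56,0,1,0,0,0,1,-0.56,0,1]}}

```text
time: 1.35
tcp_pos: [0.4713, -0.3529, 0.231]
tcp_rot: [0.981, 0.195, -0.0, -0.0]
force: [0.9, -0.3, 0.0]
width: 0.0854
```

{"method": "arm_command", "body": {"steps": [0,0,-1,0.9,-0.56,0,1,0,0,-1,0.9,-0.5,0,1,0,0,-1,0.9,-0.4,0,1,0,0,-1,0.9,-0.3,0,1,0,0,-1,0.95,-0.25,0,1,0,0,-1,0.95,-0.2,0,1,0,0,-1,0.95,-0.1,0,1,0,0,-1,0.95,0,0,1,0,0,-1,0.95,0.1,0,1,0,0,-1,0.9,0.1,0,1]}}

```text
time: 2.6
tcp_pos: [0.6378, -0.1119, 0.2312]
tcp_rot: [0.826, 0.563, 0.0, -0.0]
force: [0.1, 1.0, 0.4]
width: 0.0856
```

Run:
```python
from h import *
O,Rf=face(); y=Rf[:,1]; z=np.array([0,0,-1.]); Rt=np.column_stack([np.cross(y,z),y,z])
go([.45,.19,.20],Rt)
from rig import bot
print(bot.get_obs()["joint_positions"])
```

```text
t 2.6 tcp [ 0.6378 -0.1119  0.2312] F [0.1 1.  0.4] w 0.0856
turn [ 0.   -0.   -0.11] shift before [ 7.08 -9.5   1.04] after [ 7.16 -9.44  1.04]
[ 0.25047633  0.53978745 -0.24719515  1.50972963  0.14080864  1.10949834
 -0.3994049 ]
```

{"method": "arm_command", "body": {"steps": [0,0,-0.1,0.72,-0.94,0,1,0,0,0,0.72,-0.94,0,1,0,0,0,0.72,-0.94,0,1,0,0,0,0.72,-0.94,0,1,0,0,0,0.72,-0.94,0,1,0,0,0,0.72,-0.94,0,1,0,0,0,0.72,-0.94,0,1,0,0,0,0.72,-0.94,0,1,0,0,0,0.72,-0.94,0,1,0,0,0,0.7,-0.94,0,1]}}

```text
time: 3.85
tcp_pos: [0.4518, 0.1914, 0.2315]
tcp_rot: [0.825, 0.566, 0.0, 0.0]
force: [-0.1, 0.8, -0.7]
width: 0.0857
```

Run:
```python
from h import *
from rig import bot
O,Rf=face(); y=Rf[:,1]; z=np.array([0,0,-1.]); Rt=np.column_stack([np.cross(y,z),y,z])
go([.4497,.190,.0492-.0187],Rt)
c=bot.capture("wrist"); np.savez("pics/w1.npz",**{k:np.array(v) for k,v in c.items()})
im=c["img"][:,:,::-1].copy()
W=lambda v:O+Rf@np.array(v)
def dot(P,col): 
    u=proj(c,P)[0]; print(np.round(u,1)); cv2.drawMarker(im,tuple(int(round(x)) for x in u),col,cv2.MARKER_CROSS,12,1)
for l in (.036,.058,.076): dot(W([-.1-l*np.cos(.262),0,.02+l*np.sin(.262)]),(255,0,0))
for q in ([-.1224,-.06,0],[-.1224,.06,0],[.0747,0,.0125],[.1016,.06,0],[.1016,-.06,0]): dot(W(q),(0,255,0))
cv2.imwrite("pics/w1.png",im)
```

```text
t 3.85 tcp [0.4518 0.1914 0.2315] F [-0.1  0.8 -0.7] w 0.0857
turn [ 0.   -0.   -0.04] shift before [-0.07 -0.05  6.7 ] after [-0.07 -0.05  6.7 ]
[318.8 166.1]
[319.  183.1]
[319. 196.]
[371.8 140. ]
[265.9 140.3]
[ 316.4 -118. ]
[ 203.3 -194.7]
[ 428.6 -195.3]
```

View pics/w1.png

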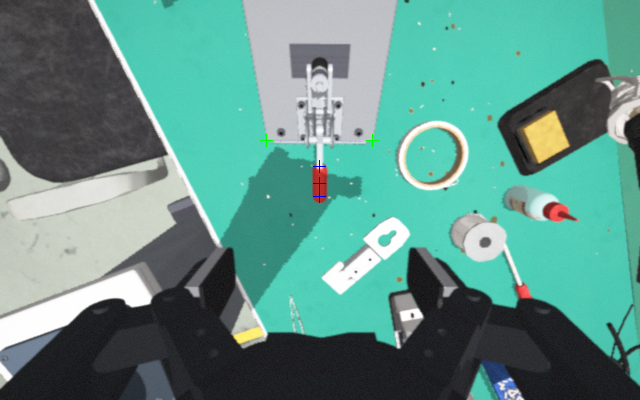

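Wrist view: the predicted handle marks lie on the red grip (319,166–203), and the face's lower edge (266–372, 140) matches. The fit is good, so I descend and grip.

{"method": "arm_command", "body": {"steps": [0,0,0,-0.07,-0.05,0.85,0.2,0,0,0,0,0,0.85,0.2,0,0,0,0,0,0.85,0,0,0,0,0,0,0.85,0,0,0,0,0,0,0.85,0,0,0,0,0,0,0.85,0,0,0,0,0,0,0.85,0,0,0,0,0,0,0.75,0,0,0,0,0,0,0,-1,0,0,0,0,0,0,-1]}}

```text
time: 5.15
tcp_pos: [0.4492, 0.1888, 0.0306]
tcp_rot: [0.825, 0.565, -0.001, -0.0]
force: [-4.3, 1.7, -3.0]
width: 0.0152
```

{"method": "arm_command", "body": {"steps": [0,0,0,0,0,0,-1,0,0,0,0,0,0,-1]}}

```text
time: 5.4
tcp_pos: [0.4492, 0.1888, 0.0309]
tcp_rot: [0.825, 0.565, -0.0, -0.0]
force: [-4.8, 2.3, -2.9]
width: 0.0153
```

Run:
```python
from h import *
O,Rf=face(); y=Rf[:,1]; z=np.array([0,0,-1.]); Rt=np.column_stack([np.cross(y,z),y,z])
go([.4497,.190,.0492-.0187],Rt)
from rig import bot
o=bot.get_obs(); g=o["tcp_pos"]-[0,0,-.0187]; print("grasp pt in face mm",Rf.T@(g-O)*1e3, o["moment"],R.from_quat(o["tcp_rot"]).as_matrix().T@Rf)
# arc in tool x,z
R0=R.from_quat(o["tcp_rot"]).as_matrix()
q=lambda t:np.array([-.1-.058*np.cos(.262+t),0,.02+.058*np.sin(.262+t)])
for a in np.arange(0,1.4,.1): print(round(a,2),np.round(R0.T@Rf@(q(a+.1)-q(a))/.03,3))
```

```text
t 5.4 tcp [0.4492 0.1888 0.0309] F [-4.8  2.3 -2.9] w 0.0153
turn [-0.01  0.   -0.06] shift before [ 0.04 -0.    0.01] after [0.04 0.   0.01]
grasp pt in face mm [-1.56952281e+02  2.78329029e-02  3.61194924e+01] [0.41421919 1.01737863 0.0261835 ] [[ 8.19101221e-01 -4.44371230e-03 -5.73631801e-01]
 [-4.13953622e-03 -9.99989747e-01  1.83561574e-03]
 [-5.73634077e-01  8.71014529e-04 -8.19111218e-01]]
0.0 [-0.057  0.    -0.185]
0.1 [-0.038  0.    -0.189]
0.2 [-0.019 -0.    -0.192]
0.3 [ 0.    -0.    -0.193]
0.4 [ 0.019 -0.    -0.192]
0.5 [ 0.039 -0.    -0.189]
0.6 [ 0.057 -0.    -0.185]
0.7 [ 0.075 -0.    -0.178]
0.8 [ 0.093 -0.001 -0.169]
0.9 [ 0.109 -0.001 -0.159]
1.0 [ 0.125 -0.001 -0.148]
1.1 [ 0.139 -0.001 -0.134]
1.2 [ 0.152 -0.001 -0.12 ]
1.3 [ 0.163 -0.001 -0.104]
```

{"method": "arm_command", "body": {"steps": [0,0,0,-0.06,0,-0.185,-1,0,0,0,-0.04,0,-0.19,-1,0,0,0,-0.02,0,-0.19,-1,0,0,0,0,0,-0.19,-1,0,0,0,0.02,0,-0.19,-1,0,0,0,0.04,0,-0.19,-1,0,0,0,0.06,0,-0.185,-1,0,0,0,0.075,0,-0.18,-1]}}

```text
time: 6.4
tcp_pos: [0.4504, 0.1917, 0.0758]
tcp_rot: [0.825, 0.565, 0.0, -0.001]
force: [-1.2, 8.4, -14.1]
width: 0.0149
```

```bash
cat >> h.py <<'E'
def hang():
    "handle angle from the grasp point"
    from rig import bot
    O,Rf=face(); o=bot.get_obs(); M=R.from_quat(o["tcp_rot"]).as_matrix(); g=Rf.T@(o["tcp_pos"]-.0187*M[:,2]-O)-[-.1,0,.02]
    print("grasp face",np.round((g+[-.1,0,.02])*1e3,1),"r",np.hypot(g[0],g[2]),"ang",np.arctan2(g[2],-g[0])-.262,"F",o["force"],"M",o["moment"],"w",o["width"])
E
python3 -c "from h import *;hang()"
```

```text
grasp face [-128.6   -0.    71.1] r 0.058536021956679014 ang 0.7987748430435393 F [ -1.18710677   8.37385323 -14.06055595] M [1.03927849 0.52582537 0.05112532] w 0.014894472408316714
```

{"method": "arm_command", "body": {"steps": [0,0,0,0.093,0,-0.17,-1,0,0,0,0.11,0,-0.16,-1,0,0,0,0.125,0,-0.15,-1,0,0,0,0.14,0,-0.135,-1,0,0,0,0.15,0,-0.12,-1,0,0,0,0.15,0,-0.1,-1,0,0,0,0,0,0,-1]}}

```text
time: 7.28
tcp_pos: [0.46, 0.2165, 0.1008]
tcp_rot: [0.825, 0.566, 0.003, -0.002]
force: [2.5, 16.4, -22.0]
width: 0.0139
```

```bash
python3 -c "from h import *;hang()"
```

```text
grasp face [-92.5  -0.1  76.4] r 0.0569221111932746 ang 1.4406522823883088 F [  2.45823797  16.42766011 -21.99281258] M [ 3.59073278 -0.28276822 -0.39612778] w 0.013874695234925374
```

{"method": "arm_command", "body": {"steps": [0,0,0,0,0,0,0.2,0,0,0,0,0,0,0.2,0,0,0,0,0,-0.5,0.3,0,0,0,0,0,-0.9,0.4,0,0,0,0,0,-0.9,1,0,0,0,0,0,-0.9,1,0,0,0,0,0,-0.9,1]}}

```text
time: 8.15
tcp_pos: [0.4593, 0.2115, 0.2257]
tcp_rot: [0.825, 0.564, 0.001, 0.0]
force: [0.8, 0.5, -1.1]
width: 0.086
```

Run:
```python
from h import *
b=np.load("pics/fit.npz")["br"]; a=b[2]
y=np.array([-np.sin(a),np.cos(a),0]); z=np.array([0,0,-1.]); Rt=np.column_stack([np.cross(y,z),y,z])
g=b[:2]-.010*np.array([np.cos(a),np.sin(a)])
go([*g,.20],Rt); print(g)
```

```text
t 8.15 tcp [0.4593 0.2115 0.2257] F [ 0.8  0.5 -1.1] w 0.086
turn [ 1.000e-02 -1.000e-02  1.005e+01] shift before [-4.7   1.92  0.86] after [-1.88  4.72  0.86]
[0.46175119 0.05922915]
```

{"method": "arm_command", "body": {"steps": [0,0,1,-0.46,0.21,0.086,1,0,0,1,-0.444,0.247,0.086,1,0,0,1,-0.423,0.282,0.086,1,0,0,1,-0.4,0.315,0.086,1,0,0,1,-0.372,0.346,0.086,1,0,0,1,-0.343,0.375,0.086,1,0,0,1,-0.313,0.4,0.086,1,0,0,1,-0.28,0.424,0.086,1,0,0,1,-0.245,0.445,0.086,1,0,0,1,-0.208,0.463,0.086,1]}}

```text
time: 9.4
tcp_pos: [0.468, 0.059, 0.1988]
tcp_rot: [0.98, 0.197, 0.001, -0.0]
force: [0.7, 0.2, -0.4]
width: 0.0852
```

Run:
```python
from h import *
from rig import bot
b=np.load("pics/fit.npz")["br"]; a=b[2]
y=np.array([-np.sin(a),np.cos(a),0]); z=np.array([0,0,-1.]); Rt=np.column_stack([np.cross(y,z),y,z])
g=b[:2]-.010*np.array([np.cos(a),np.sin(a)])
go([*g,.001],Rt)
c=bot.capture("wrist"); np.savez("pics/w2.npz",**{k:np.array(v) for k,v in c.items()})
im=c["img"][:,:,::-1].copy()
B=np.array([[-70,20,6],[-70,-20,6],[-34,20,6],[-34,-20,6],[14,22,6],[14,-22,6],[33,0,6],[66,0,6],[-10,0,20]])/1e3
u=proj(c,np.array([b[0],b[1],0])+B@R.from_euler('z',a).as_matrix().T); print(np.round(u,1))
for q in u: cv2.drawMarker(im,tuple(int(round(x)) for x in q),(255,0,0),cv2.MARKER_CROSS,8,1)
x0,y0=max(0,int(u[:,0].min())-40),max(0,int(u[:,1].min())-40)
x1,y1=int(u[:,0].max())+40,min(400,int(u[:,1].max())+40)
k=min(800/(x1-x0),600/(y1-y0)); print(x0,y0,k)
cv2.imwrite("pics/w2.png",cv2.resize(im[y0:y1,x0:x1],None,fx=k,fy=k,interpolation=cv2.INTER_CUBIC))
```

```text
t 9.4 tcp [0.468  0.059  0.1988] F [ 0.7  0.2 -0.4] w 0.0852
turn [ 0.   -0.02  0.02] shift before [-0.2  -0.09  6.59] after [-0.19 -0.09  6.59]
[[301.4 232.4]
 [333.6 232.4]
 [300.9 204.5]
 [334.  204.6]
 [298.5 164.9]
 [336.3 165. ]
 [317.4 148.4]
 [317.4 118.4]
 [317.3 187.8]]
258 78 3.0927835051546393
```

View pics/w2.png

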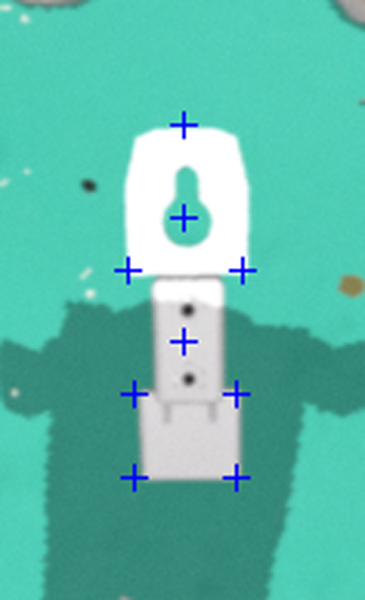

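Wrist crop: the bracket lies as fitted, but about 1.5 mm right and 1 mm lower than the marks. Foot corners are at (141,480) and (240,479), the eye end at (187,128) and the eye base at (128,275)/(247,275). I refit from these.

Run:
```python
from h import *
c=load("w2"); f=np.load("pics/fit.npz")
k=3.0928
pb=np.array([[141,480],[240,479],[187,128],[128,275],[247,275],[187,222]])/k+[258,78]-.34
B=np.array([[-70,20,6],[-70,-20,6],[66,0,6],[14,22,6],[14,-22,6],[33,0,4]])/1e3
g=lambda q:(proj(c,np.array([q[0],q[1],0])+B@R.from_euler('z',q[2]).as_matrix().T)-pb).ravel()
r=least_squares(g,f["br"]); b=r.x; print(b,np.round(r.fun.reshape(-1,2),2))
np.savez("pics/fit.npz",face=f["face"],br=b)
a=b[2]; y=np.array([-np.sin(a),np.cos(a),0]); z=np.array([0,0,-1.]); Rt=np.column_stack([np.cross(y,z),y,z])
go([*(b[:2]-.010*np.array([np.cos(a),np.sin(a)])),.002],Rt)
```

```text
[0.47043517 0.06144127 0.40651153] [[-0.18  0.52]
 [-0.01  0.58]
 [-0.21  0.46]
 [ 0.48 -0.48]
 [-0.21 -0.81]
 [ 0.13 -0.18]]
t 9.45 tcp [0.4679 0.0569 0.1985] F [-0.6 -2.3  0.8] w 0.0856
turn [ 0.01 -0.01 -0.19] shift before [-0.2  -0.11  6.55] after [-0.2  -0.11  6.55]
```

{"method": "arm_command", "body": {"steps": [0,0,-0.19,-0.2,-0.11,0.85,0.5,0,0,0,0,0,0.9,0.3,0,0,0,0,0,0.9,0.3,0,0,0,0,0,0.9,0.3,0,0,0,0,0,0.9,0.3,0,0,0,0,0,0.9,0.3,0,0,0,0,0,0.7,0.2,0,0,0,0,0,0.45,0.2,0,0,0,0,0,0.05,0.1]}}

```text
time: 10.58
tcp_pos: [0.4611, 0.0606, 0.0009]
tcp_rot: [0.978, 0.206, -0.0, -0.0]
force: [-0.8, -0.1, -0.3]
width: 0.0466
```

Run:
```python
from h import *
b=np.load("pics/fit.npz")["br"]; a=b[2]
y=np.array([-np.sin(a),np.cos(a),0]); z=np.array([0,0,-1.]); Rt=np.column_stack([np.cross(y,z),y,z])
go([*(b[:2]-.010*np.array([np.cos(a),np.sin(a)])),.0015],Rt)
```

```text
t 10.57 tcp [0.4611 0.0606 0.0009] F [-0.8 -0.1 -0.3] w 0.0466
turn [-0.    0.01  0.11] shift before [-0.04  0.1  -0.02] after [-0.04  0.1  -0.02]
```

{"method": "arm_command", "body": {"steps": [0,0,0.1,-0.04,0.1,0,0.1,0,0,0,0,0,0,-1,0,0,0,0,0,0,-1,0,0,0,0,0,0,-1,0,0,0,0,0,0,-1]}}

```text
time: 11.2
tcp_pos: [0.4616, 0.057, 0.002]
tcp_rot: [0.979, 0.202, 0.001, 0.0]
force: [-0.7, -1.1, 8.2]
width: 0.0245
```

```bash
cat >> h.py <<'E'
def brg():
    b=np.load("pics/fit.npz")["br"]; return R.from_euler('z',b[2]).as_matrix(),np.array([b[0],b[1],0])
E
python3 - <<'E'
from h import *
from rig import bot
o=bot.get_obs(); print(o["force"],o["moment"],o["width"],o["tcp_pos"])
Rb,pb=brg(); M=R.from_quat(o["tcp_rot"]).as_matrix()
# bracket in tool at grasp; y centred by the jaws, yaw aligned by the pads
T=M.T@(pb-o["tcp_pos"]); RT=M.T@Rb; print("bracket origin in tool mm",T*1e3, RT.round(3))
E
```

```text
[-0.67896082 -1.05582825  8.24123497] [-0.16860552  0.21110696  0.07294624] 0.024545881176537613 [0.46161914 0.05703725 0.00197471]
bracket origin in tool mm [ 9.83660333 -0.557866    1.9867554 ] [[ 1.     0.     0.001]
 [ 0.    -1.     0.   ]
 [ 0.001 -0.    -1.   ]]
```

{"method": "arm_command", "body": {"steps": [0,0,0,0,0,-0.3,-1,0,0,0,0,0,-0.7,-1,0,0,0,0,0,-1,-1,0,0,0,0,0,-1,-1,0,0,0,0,0,-1,-1,0,0,0,0,0,-1,-1,0,0,0,0,0,-1,-1,0,0,0,0,0,-1,-1,0,0,0,0,0,-1,-1,0,0,0,0,0,-0.5,-1]}}

```text
time: 12.45
tcp_pos: [0.4612, 0.0572, 0.2583]
tcp_rot: [0.979, 0.202, 0.001, 0.0]
force: [-0.3, -0.5, -1.2]
width: 0.0249
```

Run:
```python
from h import *
O,Rf=face(); Rt=Rf@np.diag([1,-1,-1.])
print("hover tcp",O+Rf@np.array([.0748-.0428,0,.062]))
go(O+Rf@np.array([.0748-.0428,0,.062]),Rt)
```

```text
hover tcp [0.49922319 0.31944953 0.17914187]
t 12.45 tcp [0.4612 0.0572 0.2583] F [-0.3 -0.5 -1.2] w 0.0249
turn [ 3.06  7.2  -9.66] shift before [ 4.62 -7.53  2.64] after [ 5.55 -1.94  7.1 ]
```

{"method": "arm_command", "body": {"steps": [0,0,0,0.3,-0.5,0,-1,0,0,0,0.58,-0.94,0,-1,0,0,0,0.58,-0.94,0,-1,0,0,0,0.58,-0.94,0,-1,0,0,0,0.58,-0.94,0,-1,0,0,0,0.58,-0.94,0,-1,0,0,0,0.58,-0.94,0,-1,0,0,0,0.58,-0.94,0,-1,0,0,0,0.26,-0.45,0,-1]}}

```text
time: 13.58
tcp_pos: [0.4984, 0.3211, 0.2564]
tcp_rot: [0.979, 0.203, -0.0, -0.0]
force: [0.2, -0.4, -1.0]
width: 0.0249
```

{"method": "arm_command", "body": {"steps": [0.235,0.554,-0.743,0,0,0,-1,0.235,0.554,-0.743,0,0,0,-1,0.235,0.554,-0.743,0,0,0,-1,0.235,0.554,-0.743,0,0,0,-1,0.235,0.554,-0.743,0,0,0,-1,0.235,0.554,-0.743,0,0,0,-1,0.235,0.554,-0.743,0,0,0,-1,0.235,0.554,-0.743,0,0,0,-1,0.235,0.554,-0.743,0,0,0,-1,0.235,0.554,-0.743,0,0,0,-1]}}

```text
time: 14.82
tcp_pos: [0.4987, 0.3184, 0.2563]
tcp_rot: [0.85, 0.472, 0.194, -0.133]
force: [0.6, -0.9, -1.3]
width: 0.0244
```

{"method": "arm_command", "body": {"steps": [0.235,0.554,-0.743,0,0,0,-1,0.235,0.554,-0.743,0,0,0,-1,0.235,0.554,-0.743,0,0,0,-1]}}

```text
time: 15.2
tcp_pos: [0.4987, 0.3184, 0.2562]
tcp_rot: [0.785, 0.541, 0.247, -0.17]
force: [0.6, -0.1, -0.6]
width: 0.0251
```

Run:
```python
from h import *
O,Rf=face(); Rt=Rf@np.diag([1,-1,-1.])
go(O+Rf@np.array([.0748-.0428,0,.062]),Rt)
```

```text
t 15.2 tcp [0.4987 0.3184 0.2562] F [ 0.6 -0.1 -0.6] w 0.0251
turn [-0.    0.01  0.02] shift before [-1.44  0.    2.13] after [-1.44  0.    2.12]
```

{"method": "arm_command", "body": {"steps": [0,0,0,-0.36,0,0.53,-1,0,0,0,-0.36,0,0.53,-1,0,0,0,-0.36,0,0.53,-1,0,0,0,-0.36,0,0.53,-1,0,0,0,0,0,0,-1]}}

```text
time: 15.82
tcp_pos: [0.4987, 0.3194, 0.1786]
tcp_rot: [0.786, 0.541, 0.245, -0.171]
force: [0.5, 0.7, -1.6]
width: 0.0248
```

```bash
cat > look.py <<'E'
import sys
from h import *
from rig import bot
n=sys.argv[1]; x0,y0,x1,y1=map(int,sys.argv[2:6]); stud=float(sys.argv[6])
O,Rf=face(); o=bot.get_obs(); M=R.from_quat(o["tcp_rot"]).as_matrix()
print("tcp face mm",np.round(Rf.T@(o["tcp_pos"]-O)*1e3,1),"axes",np.round(Rf.T@M,3).tolist())
c=bot.capture("wrist"); np.savez(f"pics/{n}.npz",**{k:np.array(v) for k,v in c.items()})
im=c["img"][:,:,::-1].copy(); k=min(800/(x1-x0),600/(y1-y0))
im=cv2.resize(im[y0:y1,x0:x1],None,fx=k,fy=k,interpolation=cv2.INTER_CUBIC)
def mk(P,col):
    u=(proj(c,P)-[x0,y0]+.5)*k-.5; print(np.round(u,0).tolist())
    for q in u: cv2.drawMarker(im,tuple(int(round(x)) for x in q),col,cv2.MARKER_CROSS,14,1)
mk(O+np.array([[stud,0,.0125],[stud,0,0],[.1016,.06,0],[.1016,-.06,0]])@Rf.T,(0,0,255))
Bt=np.array([[33,0,6],[66,0,6],[14,22,6],[14,-22,6]])/1e3-[-.0098,0,.002]
mk(o["tcp_pos"]+Bt@np.diag([1,-1,-1.])@M.T,(255,0,0))
cv2.imwrite(f"pics/{n}.png",im); print("k",k)
E
python3 look.py w3 220 20 420 170 .0748
```

```text
tcp face mm [31.5  0.4 61.7] axes [[1.0, -0.002, -0.004], [-0.002, -1.0, 0.003], [-0.004, -0.003, -1.0]]
[[404.0, 553.0], [404.0, 544.0], [51.0, 385.0], [759.0, 384.0]]
[[400.0, 614.0], [400.0, 327.0], [225.0, 763.0], [575.0, 764.0]]
k 4.0
```

View pics/w3.png

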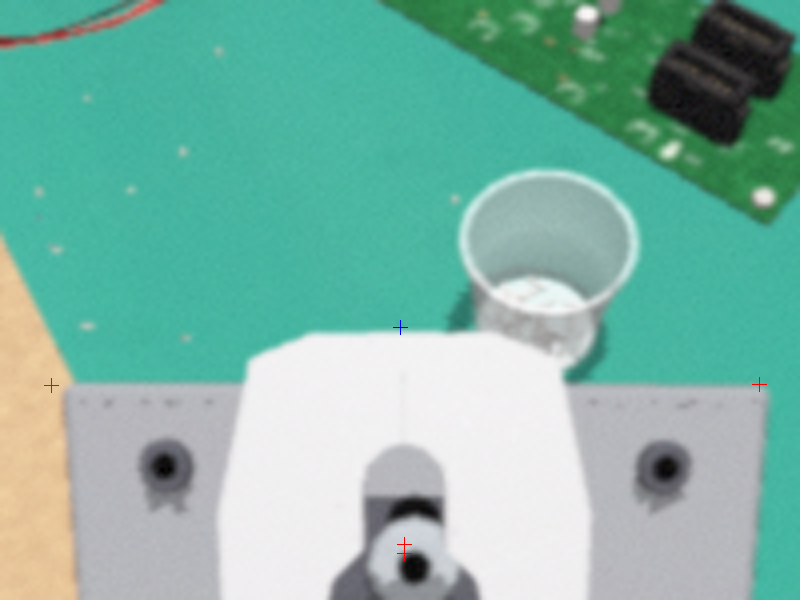

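Wrist view at hover: the stud head is at about (414,565), about 2 mm to the right of the prediction. The slot and eye centreline is at 404, and the eye looks about 6% larger than predicted, so perhaps tilted. I view the rest of the same frame.

Run:
```python
from h import *
c=load("w3"); im=c["img"][90:240,240:400,::-1]
im=cv2.resize(im,None,fx=4,fy=4,interpolation=cv2.INTER_CUBIC)
im=(255*(im/255.)**1.6).astype(np.uint8)
cv2.imwrite("pics/w3b.png",im); print(c["camera_matrix"][0,0]); print(c["extrinsics"])
```

```text
289.16417174168254
[[ 0.93429709 -0.35647588 -0.00372662 -0.35206027]
 [-0.33822991 -0.88307571 -0.32523501  0.5351421 ]
 [ 0.11264755  0.30512658 -0.94562588  0.1712963 ]
 [ 0.          0.          0.          1.        ]]
```

View pics/w3b.png

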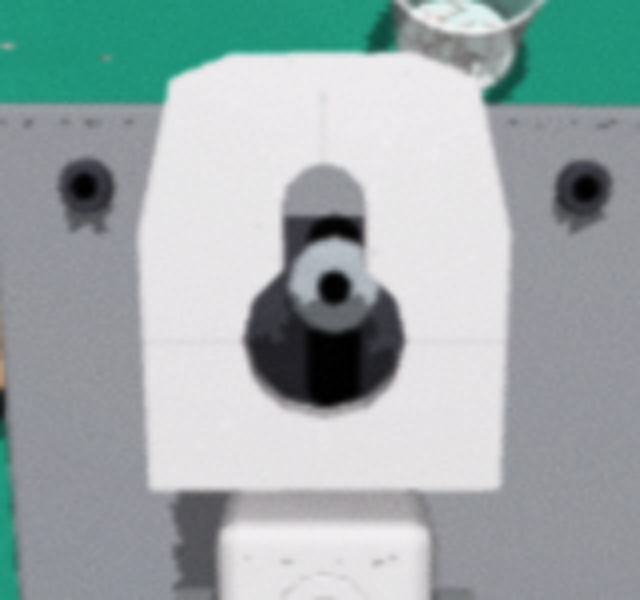

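The whole eye shows here: base corners at (149,490)/(500,490), the seam through the hole centre at y=340 (144..505), the slot's narrow end at y=165, the eye end at y=53 and the stud head centred at (334,285). I fit the held bracket's pose and the stud against the face screws.

Run:
```python
from h import *
from rig import bot
c=load("w3"); O,Rf=face(); o=bot.get_obs(); M=R.from_quat(o["tcp_rot"]).as_matrix()
tr=lambda a:np.array(a,float)/4+[240,90]-.37
B=np.array([[14,22,6],[14,-22,6],[33,22,6],[33,-22,6],[66,0,6],[54,0,6],[33,10,6],[33,-10,6]])/1e3
pb=tr([[149,490],[500,490],[144,341],[505,341],[323,53],[323,165],[246,340],[405,340]])
D=np.diag([1,-1,-1.])
def P(q,B=B): return o["tcp_pos"]+(np.array(q[:3])+ (B@R.from_rotvec(q[3:]).as_matrix().T))@D@M.T
q0=np.array([.0098,0,-.002,0,0,0])
print("pred err",np.round(proj(c,P(q0))-pb,1).tolist())
r=least_squares(lambda q:np.r_[(proj(c,P(q))-pb).ravel(),(q-q0)/[.004,.004,.002,.05,.05,.05]*.3],q0,x_scale=[.01]*3+[.1]*3)
q=r.x; print("bracket in tool(flipped)",np.round(q*[1e3]*1 if 0 else q,4),np.round((proj(c,P(q))-pb),2).tolist())
# screws & plate top corners & top edge: refine face in y/x
ps=tr([[86,187],[584,187]]); pc=(np.array([[67,385],[766,388]])/4+[220,20]-.37)
S=np.array([[.088,.0424,0],[.088,-.0424,0],[.1016,.06,0],[.1016,-.06,0]])
print("screw/corner err",np.round(proj(c,O+S@Rf.T)-np.vstack([ps,pc]),2).tolist())
def onface(uv,z):
    a,d=ray(c,uv); ol=Rf.T@(a-O); dl=Rf.T@d; return (ol+(z-ol[2])/dl[2]*dl)*1e3
print("stud",onface(tr([334,285]),.0125),"screws",onface(ps[0],0),onface(ps[1],0),"corners",onface(pc[0],0),onface(pc[1],0))
h=P(q,np.array([[.033,0,0],[.05,0,0]])); print("hole, seat in face mm",((h-O)@Rf*1e3).round(2))
```

```text
pred err [[-0.2, -3.7], [-0.2, -3.7], [-0.6, -4.0], [0.2, -4.0], [0.1, -4.4], [0.1, -4.9], [-1.3, -3.8], [0.3, -3.7]]
bracket in tool(flipped) [ 0.0077 -0.0002 -0.0021 -0.0072  0.0132  0.0028] [[0.34, -0.04], [-0.1, -0.04], [-0.05, -0.04], [0.08, -0.15], [0.11, 0.46], [0.19, -0.51], [-0.96, 0.18], [0.38, 0.13]]
screw/corner err [[-1.75, 0.06], [-3.48, -0.11], [-4.12, 0.09], [-1.82, -0.95]]
stud [72.82061334 -1.62445052 12.5       ] screws [88.04147745 41.18840282  0.        ] [ 87.92488838 -44.80737741   0.        ] corners [101.65464843  57.19658471   0.        ] [100.97951392 -61.28419801   0.        ]
hole, seat in face mm [[73.43 -0.25 59.52]
 [90.43 -0.22 59.25]]
```

Run:
```python
from h import *
f=np.load("pics/fit.npz"); p=f["face"].copy(); O,Rf=face(); v=np.array([-.156,0,.035])
w=O+Rf@v; p[2]-=.007; O2=w-Rface(p[2])@v; p[:2]=O2[:2]; print(p,O2)
np.savez("pics/fit.npz",face=p,br=f["br"])
O,Rf=face(); go(O+Rf@np.array([.0321,0,.062]),Rf@np.diag([1,-1,-1.]))
```

```text
[0.50352753 0.32780881 1.1985915  0.01041283] [0.50352753 0.32780881 0.11      ]
t 15.88 tcp [0.4995 0.3199 0.1797] F [-0.2 -0.4 -0.9] w 0.0249
turn [-0.07  0.03  0.06] shift before [-0.02  0.03  0.01] after [-0.02  0.03  0.01]
```

{"method": "arm_command", "body": {"steps": [0,0,0.09,-0.02,0.037,0.3,-1,0,0,0,0,0,0.3,-1,0,0,0,0,0,0.3,-1,0,0,0,0,0,0.3,-1,0,0,0,0,0,0.25,-1,0,0,0,0,0,0,-1]}}

```text
time: 16.62
tcp_pos: [0.5114, 0.3426, 0.1471]
tcp_rot: [0.788, 0.539, 0.244, -0.172]
force: [-0.0, -0.2, -1.2]
width: 0.0248
```

```bash
python3 look.py w4 240 90 400 240 .0728
python3 - <<'E'
from h import *
im=cv2.imread("pics/w4.png"); cv2.imwrite("pics/w4.png",(255*(im/255.)**1.6).astype(np.uint8))
O,Rf=face(); go(O+Rf@np.array([.0321,0,.017]),Rf@np.diag([1,-1,-1.]))
E
```

```text
tcp face mm [34.9 -1.9 20.9] axes [[1.0, -0.002, -0.005], [-0.002, -1.0, 0.01], [-0.005, -0.01, -1.0]]
[[305.0, 354.0], [308.0, 337.0], [-132.0, 129.0], [748.0, 128.0]]
[[320.0, 334.0], [319.0, 48.0], [145.0, 483.0], [494.0, 484.0]]
k 4.0
t 16.68 tcp [0.5112 0.3424 0.1471] F [-0.2  0.7 -0.4] w 0.0244
turn [-0.12  0.06 -0.03] shift before [-0.09 -0.06  0.13] after [-0.09 -0.06  0.13]
```

View pics/w4.png

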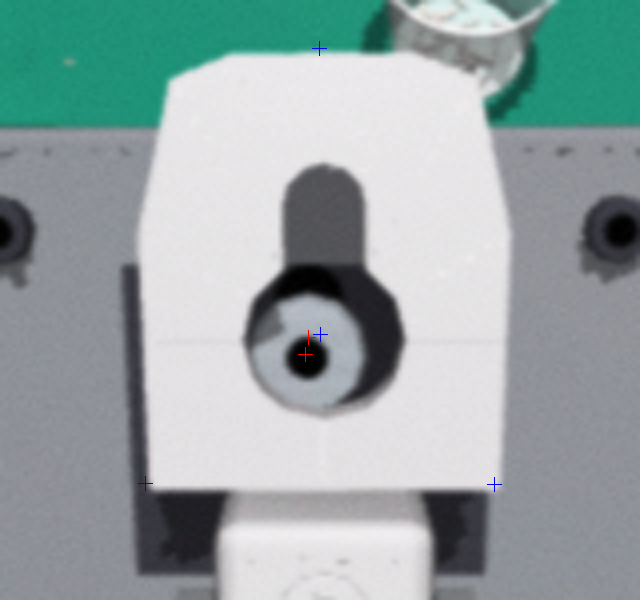

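The stud head (307,356) agrees with the prediction (305,354), and the hole is at (325,341), so I correct by about -2.7 mm in x and +1.8 mm in y, then lower.

{"method": "arm_command", "body": {"steps": [-0.12,0.06,-0.03,-0.09,-0.06,0,-1,0,0,0,0,0,0.05,-1,0,0,0,0,0,0,-1]}}

```text
time: 17.05
tcp_pos: [0.5114, 0.3409, 0.1479]
tcp_rot: [0.788, 0.539, 0.244, -0.17]
force: [-0.2, -0.3, -0.5]
width: 0.0245
```

```bash
cat >> h.py <<'E'
def st(x,y,z):
    "state in face axes and the step to TCP (x,y,z) of the face"
    from rig import bot
    O,Rf=face(); o=bot.get_obs(); M=R.from_quat(o["tcp_rot"]).as_matrix()
    print("tcp face",np.round(Rf.T@(o["tcp_pos"]-O)*1e3,2),"F face",np.round(Rf.T@o["force"],1),"M",np.round(Rf.T@o["moment"],2))
    go(O+Rf@np.array([x,y,z]),Rf@np.diag([1,-1,-1.]))
E
python3 -c "from h import *;st(.0321,0,.013)"
```

```text
tcp face [34.13 -2.58 22.4 ] F face [-0.6  0.  -0.2] M [ 0.01  0.73 -0.05]
t 17.05 tcp [0.5114 0.3409 0.1479] F [-0.2 -0.3 -0.5] w 0.0245
turn [-0.07  0.08  0.  ] shift before [-0.07 -0.08  0.31] after [-0.07 -0.09  0.31]
```

{"method": "arm_command", "body": {"steps": [-0.07,0.08,0,-0.07,-0.08,0,-1,0,0,0,0,0,0.05,-1,0,0,0,0,0,0,-1]}}

```text
time: 17.42
tcp_pos: [0.5111, 0.3406, 0.1489]
tcp_rot: [0.788, 0.539, 0.245, -0.17]
force: [-0.1, -0.1, -1.5]
width: 0.0246
```

```bash
python3 -c "from h import *;st(.0321,0,.013)"; python3 look.py w5 240 90 400 240 .0728;  python3 -c "from h import *;st(.0321,0,.013)"
```

```text
tcp face [34.28 -2.43 23.45] F face [-0.9  0.1 -1.1] M [ 0.    0.71 -0.  ]
t 17.43 tcp [0.5111 0.3406 0.1489] F [-0.1 -0.1 -1.5] w 0.0246
turn [-0.07  0.06  0.  ] shift before [-0.07 -0.08  0.35] after [-0.07 -0.08  0.35]
tcp face mm [34.3 -2.4 23.5] axes [[1.0, 0.0, -0.005], [0.0, -1.0, 0.006], [-0.005, -0.006, -1.0]]
[[303.0, 346.0], [305.0, 329.0], [-129.0, 123.0], [739.0, 124.0]]
[[320.0, 334.0], [320.0, 47.0], [145.0, 483.0], [495.0, 484.0]]
k 4.0
tcp face [34.27 -2.38 23.45] F face [-1.1  0.  -1.1] M [-0.    0.74 -0.01]
t 17.48 tcp [0.5111 0.3406 0.1489] F [-0.1 -0.2 -1.6] w 0.0243
turn [-0.07  0.06  0.  ] shift before [-0.07 -0.08  0.35] after [-0.07 -0.08  0.35]
```

```bash
python3 -c "
from rig import bot; print(bot.get_obs()['joint_positions'])"
```

```text
[-0.06577492  0.51225954 -0.51421526  2.1430574  -1.08567067  0.17212574
  0.20797524]
```

The arm is at its wrist limits: j5 is -1.086 of -1.09 and j6 is 0.172 of 0.17. The face-normal tool pose can't go lower, so a more upright tool is needed. I'll lay the bracket back on the bench, re-grip it with the tool leaning about 0.3 rad towards the keyhole end, and return.

{"method": "arm_command", "body": {"steps": [0,0,0,0.5,0,-0.75,-1,0,0,0,0.5,0,-0.75,-1,0,0,0,0.5,0,-0.75,-1,0,0,0,0.5,0,-0.75,-1,-0.235,-0.554,0.743,0,0,0,-1,-0.235,-0.554,0.743,0,0,0,-1,-0.235,-0.554,0.743,0,0,0,-1,-0.235,-0.554,0.743,0,0,0,-1,-0.235,-0.554,0.743,0,0,0,-1,-0.235,-0.554,0.743,0,0,0,-1]}}

```text
time: 18.73
tcp_pos: [0.5103, 0.3387, 0.257]
tcp_rot: [0.904, 0.394, 0.134, -0.094]
force: [-0.5, -0.3, -1.8]
width: 0.025
```

{"method": "arm_command", "body": {"steps": [-0.235,-0.554,0.743,0,0,0,-1,-0.235,-0.554,0.743,0,0,0,-1,-0.235,-0.554,0.743,0,0,0,-1,-0.235,-0.554,0.743,0,0,0,-1,-0.235,-0.554,0.743,0,0,0,-1,-0.235,-0.554,0.743,0,0,0,-1,-0.235,-0.554,0.743,0,0,0,-1]}}

```text
time: 19.6
tcp_pos: [0.5104, 0.3389, 0.2569]
tcp_rot: [0.98, 0.2, -0.003, 0.001]
force: [-0.4, 1.5, -1.0]
width: 0.0245
```

```bash
cat > back.py <<'E'
from h import *
from rig import bot
Rb,pb=brg(); go([.4616,.057,.004],Rb@np.diag([1,-1,-1.])); print(bot.get_obs()["joint_positions"].round(2))
E
python3 back.py
```

```text
t 19.6 tcp [0.5104 0.3389 0.2569] F [-0.4  1.5 -1. ] w 0.0245
turn [ 0.02  0.09 -0.05] shift before [-5.12  8.    8.48] after [-5.21  7.99  8.43]
[-0.94  0.5   0.45  1.58 -0.23  1.13 -1.61]
```

{"method": "arm_command", "body": {"steps": [0.02,0.09,-0.05,-0.58,0.88,0,-1,0,0,0,-0.58,0.89,0,-1,0,0,0,-0.58,0.89,0,-1,0,0,0,-0.58,0.89,0,-1,0,0,0,-0.58,0.89,0,-1,0,0,0,-0.58,0.89,0.3,-1,0,0,0,-0.58,0.89,0.5,-1,0,0,0,-0.58,0.89,0.6,-1,0,0,0,-0.57,0.88,0.6,-1,0,0,0,0,0,1,-1]}}

```text
time: 20.85
tcp_pos: [0.4624, 0.0546, 0.1668]
tcp_rot: [0.98, 0.201, 0.002, -0.001]
force: [0.2, 1.7, -0.7]
width: 0.0247
```

```bash
python3 back.py
```

```text
t 20.85 tcp [0.4624 0.0546 0.1668] F [ 0.2  1.7 -0.7] w 0.0247
turn [-0.   -0.05 -0.03] shift before [-0.01 -0.08  5.43] after [ 0.01 -0.09  5.43]
[-0.56  0.38  0.47  2.07 -0.25  0.74 -1.1 ]
```

{"method": "arm_command", "body": {"steps": [0,-0.05,-0.03,0,-0.08,0.9,-1,0,0,0,0,0,1,-1,0,0,0,0,0,1,-1,0,0,0,0,0,1,-1,0,0,0,0,0,0.8,-1,0,0,0,0,0,0.5,-1,0,0,0,0,0,0.22,-1,0,0,0,0,0,0,-1]}}

```text
time: 21.85
tcp_pos: [0.4611, 0.059, 0.004]
tcp_rot: [0.979, 0.204, -0.001, -0.0]
force: [-0.1, -0.7, -1.6]
width: 0.0248
```

{"method": "arm_command", "body": {"steps": [0,0,0,0,0,0.03,-0.05,0,0,0,0,0,0,-0.05,0,0,0,-0.1,0,-0.14,0,0,-0.94,0,0,0,0,0,0,-0.94,0,0,0,0,0,0,-0.94,0,0,0,0,0,0,-0.94,0,0,0,0,0,0,0,0,0,0,0,0]}}

```text
time: 22.85
tcp_pos: [0.4591, 0.0584, 0.0071]
tcp_rot: [0.968, 0.202, -0.147, 0.03]
force: [0.3, -0.1, 0.2]
width: 0.0426
```

Run:
```python
from h import *
from rig import bot
Rb,pb=brg(); Rl=R.from_euler('y',.3).as_matrix()
go([.4616-.004*.92,.057-.004*.39,.0055],Rb@Rl@np.diag([1,-1,-1.]))
M=R.from_quat(bot.get_obs()["tcp_rot"]).as_matrix(); print((Rb.T@M).round(3))
c=bot.capture("wrist"); np.savez("pics/w6.npz",**{k:np.array(v) for k,v in c.items()})
im=c["img"][60:260,200:440,::-1]; cv2.imwrite("pics/w6.png",(255*(cv2.resize(im,None,fx=3,fy=3,interpolation=cv2.INTER_CUBIC)/255.)**1.6).astype(np.uint8))
```

```text
t 22.85 tcp [0.4591 0.0584 0.0071] F [ 0.3 -0.1  0.2] w 0.0426
turn [0.01 0.03 0.06] shift before [-0.06  0.07  0.07] after [-0.06  0.07  0.07]
[[ 0.955  0.005 -0.297]
 [ 0.005 -1.    -0.001]
 [-0.297 -0.    -0.955]]
```

View pics/w6.png

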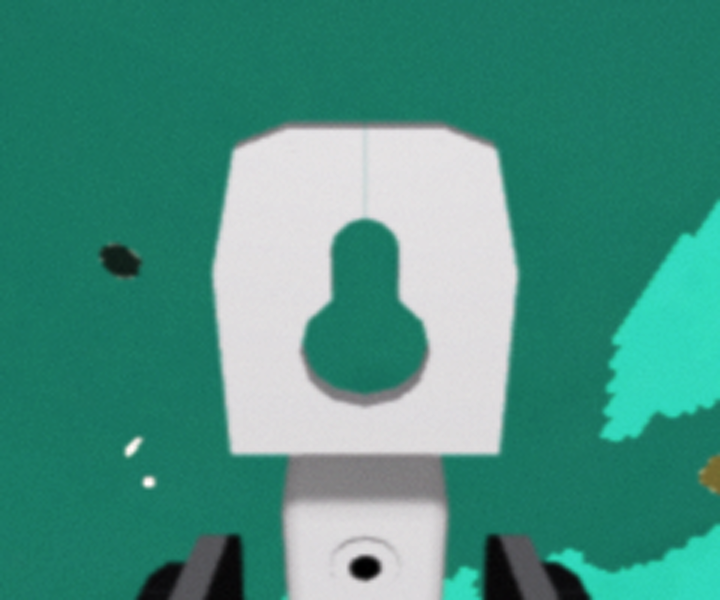

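Wrist view: the bracket lies flat between the jaws, eye base at (232,454)/(499,454), slot end at y=218. Next I close the jaws and record the grip.

{"method": "arm_command", "body": {"steps": [0.01,0.03,0.06,-0.03,0,0.05,0,0,0,0,0,0,0,-1,0,0,0,0,0,0,-1,0,0,0,0,0,0,-1,0,0,0,0,0,0,-1]}}

```text
time: 23.52
tcp_pos: [0.4566, 0.0569, 0.0068]
tcp_rot: [0.969, 0.199, -0.147, 0.03]
force: [-1.2, 0.5, 5.6]
width: 0.0242
```

Run:
```python
from h import *
from rig import bot
c=load("w6"); f=np.load("pics/fit.npz")
tr=lambda a:np.array(a,float)/3+[200,60]-.33
B=np.array([[14,22,6],[14,-22,6],[66,0,6],[54,0,6],[46,0,6]])/1e3; B=B[:4]
pb=tr([[231,455],[500,455],[365,128],[365,218]])
g=lambda q:(proj(c,np.array([q[0],q[1],0])+B@R.from_euler('z',q[2]).as_matrix().T)-pb).ravel()
r=least_squares(g,f["br"]); b=r.x; print(b,np.round(r.fun.reshape(-1,2),2))
np.savez("pics/fit.npz",face=f["face"],br=b)
o=bot.get_obs(); M=R.from_quat(o["tcp_rot"]).as_matrix(); Rb,p0=brg()
print(o["tcp_pos"],o["force"],o["width"],"tcp in bracket mm",Rb.T@(o["tcp_pos"]-p0)*1e3); print((Rb.T@M).round(3))
O,Rf=face(); Rl=R.from_euler('y',.3).as_matrix(); Rt=Rf@Rl@np.diag([1,-1,-1.])
v=Rb.T@(o["tcp_pos"]-p0)+[.0728-.033,0,.06]; v[1]=0; print("hover",O+Rf@v)
```

```text
[0.47105323 0.06177831 0.41452334] [[ 0.06 -0.2 ]
 [-0.13 -0.36]
 [ 0.01  0.4 ]
 [ 0.04 -0.07]]
[0.4566122  0.05690181 0.00679868] [-1.22295244  0.46329496  5.64563175] 0.024220497347751804 tcp in bracket mm [-15.18202809   1.35267128   6.79868212]
[[ 0.955 -0.01  -0.296]
 [-0.01  -1.     0.004]
 [-0.296 -0.001 -0.955]]
hover [0.49692754 0.31090318 0.17883857]
```

{"method": "arm_command", "body": {"steps": [0,0,0,-0.1,0,-0.3,-1,0,0,0,-0.25,0,-0.8,-1,0,0,0,-0.29,0,-0.95,-1,0,0,0,-0.29,0,-0.95,-1,0,0,0,-0.29,0,-0.95,-1,0,0,0,-0.29,0,-0.95,-1,0,0,0,-0.29,0,-0.95,-1,0,0,0,-0.29,0,-0.95,-1,0,0,0,-0.29,0,-0.95,-1,0,0,0,-0.29,0,-0.95,-1]}}

```text
time: 24.78
tcp_pos: [0.4574, 0.0572, 0.2807]
tcp_rot: [0.969, 0.199, -0.146, 0.03]
force: [-0.6, -0.3, -0.8]
width: 0.0244
```

```bash
cat >> h.py <<'E'
RL=R.from_euler('y',.3).as_matrix()
def st2(x,y,z):
    "bracket origin target (x,y,z) in face axes, tool leaning 0.3"
    from rig import bot
    O,Rf=face(); o=bot.get_obs(); M=R.from_quat(o["tcp_rot"]).as_matrix(); v=np.array([-.0152,0,.0068])
    Rbk=M@np.diag([1,-1,-1.])@RL.T; org=o["tcp_pos"]-Rbk@v
    print("bracket org face",np.round(Rf.T@(org-O)*1e3,2),"rotvec",np.round(R.from_matrix(Rf.T@Rbk).as_rotvec(),3),"F face",np.round(Rf.T@o["force"],1),"j",o["joint_positions"].round(2))
    go(O+Rf@(v+[x,y,z]),Rf@RL@np.diag([1,-1,-1.]))
E
python3 -c "from h import *; st2(.0398,0,.06)"
```

```text
bracket org face [-117.52  -66.29  282.33] rotvec [-0.242  0.577 -0.769] F face [-0.9  0.5 -0.3] j [-0.65  0.43  0.58  1.7  -0.14  1.36 -1.19]
t 24.77 tcp [0.4574 0.0572 0.2807] F [-0.6 -0.3 -0.8] w 0.0244
turn [  0.05   7.22 -10.07] shift before [ 5.34 -7.25  1.91] after [ 6.92 -1.85  5.79]
```

{"method": "arm_command", "body": {"steps": [0,0,0,0.3,-0.5,-0.09,-1,0,0,0,0.54,-0.91,-0.17,-1,0,0,0,0.54,-0.91,-0.17,-1,0,0,0,0.54,-0.91,-0.17,-1,0,0,0,0.54,-0.91,-0.17,-1,0,0,0,0.54,-0.91,-0.17,-1,0,0,0,0.54,-0.91,-0.17,-1,0,0,0,0.54,-0.91,-0.17,-1,0,0,0,0.26,-0.4,-0.06,-1,0,0.555,-0.775,0,0,0,-1]}}

```text
time: 26.02
tcp_pos: [0.4968, 0.3128, 0.2772]
tcp_rot: [0.965, 0.231, -0.127, 0.021]
force: [0.0, -0.5, -1.9]
width: 0.0245
```

{"method": "arm_command", "body": {"steps": [0,0.555,-0.775,0,0,0,-1,0,0.555,-0.775,0,0,0,-1,0,0.555,-0.775,0,0,0,-1,0,0.555,-0.775,0,0,0,-1,0,0.555,-0.775,0,0,0,-1,0,0.555,-0.775,0,0,0,-1,0,0.555,-0.775,0,0,0,-1,0,0.555,-0.775,0,0,0,-1,0,0.555,-0.775,0,0,0,-1,0,0.555,-0.775,0,0,0,-1]}}

```text
time: 27.28
tcp_pos: [0.4966, 0.3108, 0.2787]
tcp_rot: [0.853, 0.51, 0.086, -0.068]
force: [-0.9, -0.9, -0.5]
width: 0.0246
```

{"method": "arm_command", "body": {"steps": [0,0.555,-0.775,0,0,0,-1,0,0.555,-0.775,0,0,0,-1]}}

```text
time: 27.52
tcp_pos: [0.4966, 0.3108, 0.2786]
tcp_rot: [0.815, 0.558, 0.128, -0.085]
force: [-0.2, 0.4, -1.2]
width: 0.0243
```

```bash
python3 -c "from h import *; st2(.0398,0,.03)"
```

```text
bracket org face [ 96.86   0.3  141.86] rotvec [-0.002  0.002  0.004] F face [-0.4  0.3 -1.2] j [-0.71  0.3   0.25  1.85 -0.38  0.81 -0.61]
t 27.52 tcp [0.4966 0.3108 0.2786] F [-0.2  0.4 -1.2] w 0.0243
turn [0.03 0.03 0.04] shift before [-0.71 -0.    4.13] after [-0.72  0.01  4.13]
```

Orientation is reached with comfortable joints (j5 -0.38, j6 0.81). I move to 30 mm above the face and then look.

{"method": "arm_command", "body": {"steps": [0.03,0.03,0.04,-0.14,0,0.83,-1,0,0,0,-0.14,0,0.83,-1,0,0,0,-0.14,0,0.83,-1,0,0,0,-0.15,0,0.82,-1,0,0,0,-0.14,0,0.82,-1,0,0,0,0,0,0,-1]}}

```text
time: 28.28
tcp_pos: [0.5022, 0.3268, 0.1526]
tcp_rot: [0.817, 0.556, 0.126, -0.087]
force: [-0.7, -0.3, -1.0]
width: 0.0244
```

```bash
cat > lk.py <<'E'
import sys
from h import *
from rig import bot
n=sys.argv[1]; x0,y0,x1,y1,k=200,60,440,260,3
O,Rf=face(); o=bot.get_obs(); M=R.from_quat(o["tcp_rot"]).as_matrix()
c=bot.capture("wrist"); np.savez(f"pics/{n}.npz",**{k:np.array(v) for k,v in c.items()})
im=cv2.resize(c["img"][y0:y1,x0:x1,::-1],None,fx=k,fy=k,interpolation=cv2.INTER_CUBIC); im=(255*(im/255.)**1.5).astype(np.uint8)
def mk(P,col):
    u=(proj(c,P)-[x0,y0]+.5)*k-.5; print(np.round(u,0).tolist())
    for q in u: cv2.drawMarker(im,tuple(int(round(x)) for x in q),col,cv2.MARKER_CROSS,14,1)
mk(O+np.array([[.0728,0,.0125]])@Rf.T,(0,0,255))
Rbk=M@np.diag([1,-1,-1.])@RL.T; org=o["tcp_pos"]-Rbk@[-.0152,0,.0068]
mk(org+np.array([[.033,0,.006],[.014,.022,.006],[.014,-.022,.006],[.054,0,.006]])@Rbk.T,(255,0,0))
cv2.imwrite(f"pics/{n}.png",im)
E
python3 -c "from h import *; st2(.0398,0,.015)"; python3 lk.py w7
```

```text
bracket org face [38.47  0.8  28.89] rotvec [ 0.001  0.004 -0.003] F face [-1.   0.5 -0.5] j [-0.64  0.46  0.14  1.98 -0.53  0.52 -0.46]
t 28.27 tcp [0.5022 0.3268 0.1526] F [-0.7 -0.3 -1. ] w 0.0244
turn [-0.02  0.05 -0.04] shift before [0.18 0.03 0.43] after [0.18 0.03 0.43]
[[364.0, 263.0]]
[[359.0, 329.0], [224.0, 434.0], [495.0, 435.0], [359.0, 191.0]]
```

View pics/w7.png

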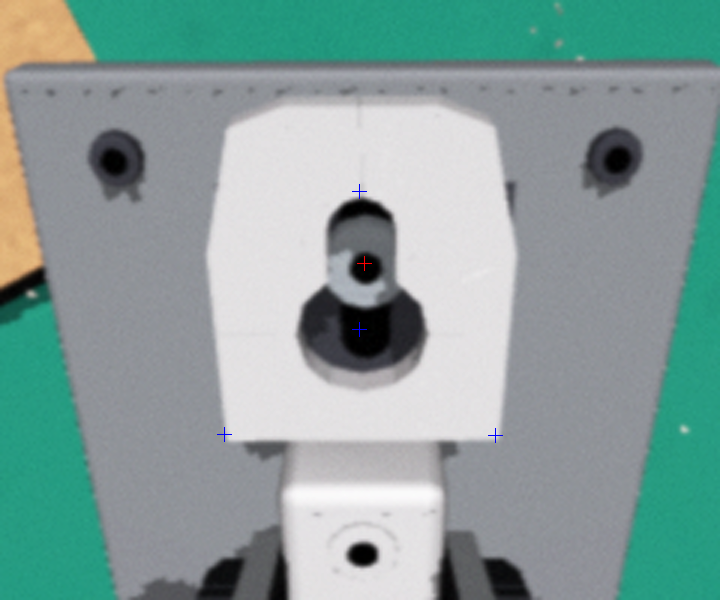

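The stud head (365,268) is predicted at (364,263) and the hole seam (y 334) at 329. Both are offset equally, so their relative position agrees with the model. I lower to 15 mm with the correction.

{"method": "arm_command", "body": {"steps": [-0.02,0.05,-0.04,0.09,0.03,0.22,-1,0,0,0,0.09,0,0.21,-1,0,0,0,0,0,0,-1]}}

```text
time: 28.7
tcp_pos: [0.5077, 0.3366, 0.144]
tcp_rot: [0.815, 0.558, 0.13, -0.088]
force: [-0.7, -0.4, -1.0]
width: 0.0244
```

```bash
python3 -c "from h import *; st2(.0398,0,.008)"
```

```text
bracket org face [42.69 -0.66 15.57] rotvec [-0.001 -0.004  0.003] F face [-1.   0.5 -0.4] j [-0.64  0.48  0.13  1.98 -0.55  0.5  -0.45]
t 28.7 tcp [0.5077 0.3366 0.144 ] F [-0.7 -0.4 -1. ] w 0.0244
turn [ 0.02 -0.05  0.03] shift before [-0.02 -0.02  0.27] after [-0.02 -0.02  0.27]
```

{"method": "arm_command", "body": {"steps": [0,0,0,0,0,0,-1,0,0,0,0,0,0,-1]}}

```text
time: 28.95
tcp_pos: [0.5078, 0.336, 0.1443]
tcp_rot: [0.815, 0.558, 0.13, -0.087]
force: [0.1, 0.2, -1.4]
width: 0.0248
```

```bash
python3 -c "from h import *; st2(.0398,0,.008)"; python3 lk.py w8
python3 - <<'E'
from h import *
for n in ("w7","w8"):
    g=cv2.cvtColor(load(n)["img"][60:260,200:440],cv2.COLOR_RGB2GRAY)
    # bracket: bright blob extents ; print ascii map of region round keyhole
    sub=g[55:135,98:146]; 
    print(n); 
    for r in range(0,80,3): print("".join("#" if v>205 else ("+" if v>120 else ("-" if v>60 else ".")) for v in sub[r]), r+55)
E
```

```text
bracket org face [42.44 -1.   16.06] rotvec [-0.002 -0.004  0.002] F face [-0.6 -0.1 -1.3] j [-0.64  0.48  0.13  1.98 -0.55  0.5  -0.45]
t 28.95 tcp [0.5078 0.336  0.1443] F [ 0.1  0.2 -1.4] w 0.0248
turn [ 0.03 -0.05  0.02] shift before [-0.01 -0.03  0.28] after [-0.   -0.03  0.28]
[[354.0, 317.0]]
[[359.0, 329.0], [224.0, 434.0], [495.0, 435.0], [359.0, 191.0]]
w7
################################################ 55
################################################ 58
################################################ 61
################################################ 64
################++--.....--++################### 67
#############+-...............-++############### 70
###########+---------++++++------+############## 73
##########++--++++++++++++++++++++############## 76
##########++++++++++++++++++++++++############## 79
##########++++++++++++++++++++++++############## 82
###########+++++++++--....--++++++############## 85
###########++++++++-.........-++++############## 88
###########++++++++-........--++++############## 91
##########+++++++++++++--++++++++++############# 94
###
[... 1403 characters left out ...]
######### 94
#######++++++#+++++++++++++++++++----++######### 97
###+++++++++++++++++++++++++++++++------++###### 100
##+---+++++++++++--...--++++++++++++------+##### 103
#++-+++++++++++-.........-+++++++++++------+#### 106
#+---++++++++++-.........-++++++++++-------++### 109
#++---+++++++++++++----++++++++++++--------++### 112
##+++---+++++++++++++++++++++++++---------++#### 115
###+++++----+++++++++++++++++---------+++++##### 118
####++++++++--....------......---++++++++####### 121
#######+++++++++++++++++++++++++++++++########## 124
############++++++++++++++++++++++############## 127
################################################ 130
################################################ 133
```

{"method": "arm_command", "body": {"steps": [0.03,-0.05,0.02,-0.063,-0.033,0.09,-1,0,0,0,0,0,0,-1]}}

```text
time: 29.25
tcp_pos: [0.5063, 0.3355, 0.1406]
tcp_rot: [0.816, 0.557, 0.127, -0.088]
force: [-0.8, 0.3, -0.5]
width: 0.0243
```

```bash
python3 -c "from h import *; st2(.0398,0,.008)"
```

```text
bracket org face [39.41  0.24 13.62] rotvec [ 0.001  0.    -0.   ] F face [-0.3  0.8 -0.4] j [-0.64  0.49  0.13  1.98 -0.55  0.5  -0.45]
t 29.25 tcp [0.5063 0.3355 0.1406] F [-0.8  0.3 -0.5] w 0.0243
turn [-0.01  0.01 -0.  ] shift before [0.07 0.01 0.18] after [0.07 0.01 0.18]
```

{"method": "arm_command", "body": {"steps": [0,0,0,0.05,0,0.12,-1,0,0,0,0.04,0,0.127,-1,0,0,0,0,0,0,-1]}}

```text
time: 29.62
tcp_pos: [0.5081, 0.3403, 0.1343]
tcp_rot: [0.816, 0.557, 0.127, -0.088]
force: [0.6, -0.2, -1.0]
width: 0.025
```

```bash
python3 -c "from h import *; st2(.0398,0,.001)"
```

```text
bracket org face [40.    0.25  5.49] rotvec [ 0.001  0.    -0.   ] F face [-0.6 -0.7 -0.8] j [-0.64  0.5   0.12  1.98 -0.55  0.48 -0.44]
t 29.62 tcp [0.5081 0.3403 0.1343] F [ 0.6 -0.2 -1. ] w 0.025
turn [-0.01  0.    0.  ] shift before [0.04 0.01 0.15] after [0.04 0.01 0.15]
```

{"method": "arm_command", "body": {"steps": [0,0,0,0.025,0,0.09,-1,0,0,0,0.015,0,0.05,-1,0,0,0,0,0,0,-1]}}

```text
time: 30.0
tcp_pos: [0.5091, 0.3422, 0.1312]
tcp_rot: [0.816, 0.557, 0.128, -0.088]
force: [-2.0, -2.4, 2.6]
width: 0.0243
```

```bash
python3 -c "from h import *; st2(.0398,0,0)"
```

```text
bracket org face [39.99  0.07  1.78] rotvec [ 0. -0. -0.] F face [-1.   0.9  3.8] j [-0.64  0.5   0.12  1.97 -0.56  0.48 -0.44]
t 30.0 tcp [0.5091 0.3422 0.1312] F [-2.  -2.4  2.6] w 0.0243
turn [-0.01 -0.   -0.  ] shift before [0.01 0.   0.06] after [0.01 0.   0.06]
```

Contact force is 4 N with the stud head through the hole. Next I slide the bracket down the slope.

{"method": "arm_command", "body": {"steps": [0,0,0,-0.095,0,0.03,-1,0,0,0,-0.095,0,0.03,-1,0,0,0,-0.095,0,0.03,-1,0,0,0,-0.095,0,0.03,-1,0,0,0,-0.095,0,0.03,-1,0,0,0,0,0,0,-1]}}

```text
time: 30.75
tcp_pos: [0.5056, 0.3311, 0.1232]
tcp_rot: [0.816, 0.557, 0.129, -0.087]
force: [-0.1, -1.3, 5.7]
width: 0.0245
```

```bash
python3 -c "from h import *; st2(.0228,0,0.0015)"
```

```text
bracket org face [25.89 -0.75  1.8 ] rotvec [-0.001 -0.002  0.   ] F face [ 2.2 -0.4  5.4] j [-0.61  0.51  0.1   2.   -0.57  0.45 -0.41]
t 30.75 tcp [0.5056 0.3311 0.1232] F [-0.1 -1.3  5.7] w 0.0245
turn [ 0.01 -0.02 -0.  ] shift before [-0.1  -0.02  0.04] after [-0.1  -0.02  0.04]
```

{"method": "arm_command", "body": {"steps": [0,0,0,-0.035,-0.02,0.01,-1,0,0,0,-0.035,0,0.01,-1,0,0,0,-0.035,0,0.01,-1,0,0,0,0,0,0,-1]}}

```text
time: 31.25
tcp_pos: [0.5045, 0.3296, 0.1218]
tcp_rot: [0.816, 0.557, 0.129, -0.087]
force: [0.6, 1.1, 8.2]
width: 0.0247
```

```bash
python3 -c "from h import *; st2(.0228,0,0.0015)"
```

```text
bracket org face [23.64 -0.24  1.8 ] rotvec [-0.001 -0.003  0.001] F face [ 5.7 -0.1  6. ] j [-0.61  0.51  0.09  2.01 -0.58  0.44 -0.4 ]
t 31.25 tcp [0.5045 0.3296 0.1218] F [0.6 1.1 8.2] w 0.0247
turn [ 0.02 -0.04  0.  ] shift before [-0.02 -0.01  0.02] after [-0.02 -0.01  0.02]
```

{"method": "arm_command", "body": {"steps": [0,0,0,-0.035,0,0.01,-1,0,0,0,-0.035,0,0.01,-1,0,0,0,0,0,0,-1]}}

```text
time: 31.62
tcp_pos: [0.5045, 0.3295, 0.1218]
tcp_rot: [0.815, 0.557, 0.131, -0.088]
force: [-0.5, 4.0, 14.2]
width: 0.0243
```

```bash
python3 -c "from h import *; st2(.0228,0,0.0015)"
```

```text
bracket org face [23.56 -0.25  1.84] rotvec [-0.002 -0.006  0.002] F face [11.1  2.   9.6] j [-0.6   0.5   0.09  2.01 -0.58  0.43 -0.4 ]
t 31.62 tcp [0.5045 0.3295 0.1218] F [-0.5  4.  14.2] w 0.0243
turn [ 0.03 -0.07  0.02] shift before [-0.02 -0.01  0.02] after [-0.02 -0.01  0.02]
```

It is home: 11 N, no further travel, and 16.4 mm slid. I release and back off.

{"method": "arm_command", "body": {"steps": [0,0,0,0,0,0,-0.1,0,0,0,0,0,0,0.1,0,0,0,0,0,0,0.3,0,0,0,0,0,-0.3,0.3,0,0,0,0,0,-0.7,0.3,0,0,0,0,0,-1,0.3,0,0,0,0,0,-1,0.3,0,0,0,0,0,-0.8,0.3]}}

```text
time: 32.62
tcp_pos: [0.4898, 0.2938, 0.2296]
tcp_rot: [0.816, 0.557, 0.128, -0.087]
force: [0.1, 0.7, 0.6]
width: 0.0557
```

Run:
```python
from h import *
from rig import bot
O,Rf=face(); c=bot.capture("wrist"); np.savez("pics/w9.npz",**{k:np.array(v) for k,v in c.items()})
cv2.imwrite("pics/w9.png",c["img"][:,:,::-1])
y=Rf[:,1]; z=np.array([0,0,-1.]); Rt=np.column_stack([np.cross(z,y)*-1,y,z])
a=1.35; g=O+Rf@np.array([-.1-.058*np.cos(.262+a),0,.02+.058*np.sin(.262+a)])
print("grip",g); go(g+[0,0,-.0187+.08],Rt)
```

```text
grip [0.45818919 0.2116763  0.11786624]
t 32.67 tcp [0.4908 0.2933 0.2323] F [0.8 0.2 2.3] w 0.0555
turn [ 0.03 -3.92 -0.02] shift before [-3.33 -0.02  0.78] after [-2.93 -0.02  1.77]
```

View pics/w9.png

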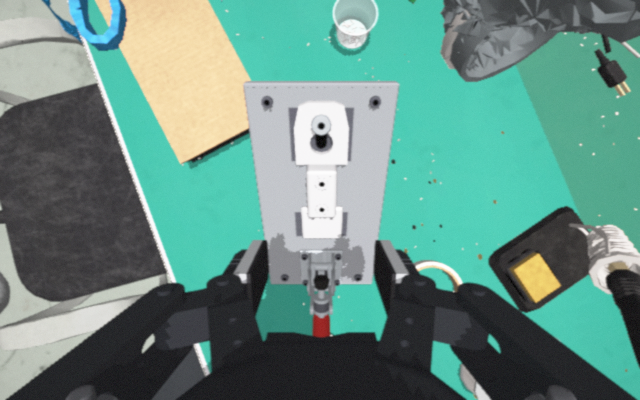

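Wrist view: the bracket hangs straight with the stud (320,126) at the slot's narrow end, and the red handle stands open at (322,325). Next I re-grip the handle.

{"method": "arm_command", "body": {"steps": [0,-0.98,0,0,0,0,0.2,0,-0.98,0,0,0,0,0.2,0,-0.98,0,0,0,0,0.2,0,-0.98,0,0,0,0,0.2,0,0,0,-0.95,0,0.2,0.2,0,0,0,-0.95,0,0.4,0.2,0,0,0,-0.95,0,0.5,0.2,0,0,0,0,0,0,0.1]}}

```text
time: 33.67
tcp_pos: [0.4575, 0.2122, 0.1947]
tcp_rot: [0.827, 0.563, -0.002, 0.001]
force: [0.3, -0.2, 0.6]
width: 0.047
```

```bash
cat > hg.py <<'E'
import sys
from h import *
O,Rf=face(); y=Rf[:,1]; z=np.array([0,0,-1.]); Rt=np.column_stack([-np.cross(z,y),y,z])
a=float(sys.argv[1]); g=O+Rf@np.array([-.1-.058*np.cos(.262+a),0,.02+.058*np.sin(.262+a)])
go(g+[0,0,-.0187],Rt); hang()
E
python3 hg.py 1.4
```

```text
t 33.67 tcp [0.4575 0.2122 0.1947] F [ 0.3 -0.2  0.6] w 0.047
turn [-0.02  0.06 -0.03] shift before [0.09 0.03 3.13] after [0.07 0.03 3.13]
grasp face [-42.5   0.8 156. ] r 0.14765880648820118 ang 1.7087403841271716 F [ 0.31127902 -0.187622    0.63248264] M [0.05972358 0.04660085 0.07072463] w 0.04701385593820353
```

{"method": "arm_command", "body": {"steps": [-0.02,0.06,-0.03,0.08,0.03,0.7,0.1,0,0,0,0,0,0.8,0.1,0,0,0,0,0,0.8,0.1,0,0,0,0,0,0.8,0.1,0,0,0,0,0,0,-1,0,0,0,0,0,0,-1,0,0,0,0,0,0,-1,0,0,0,0,0,0,-1]}}

```text
time: 34.67
tcp_pos: [0.4603, 0.2172, 0.1028]
tcp_rot: [0.825, 0.565, 0.001, -0.0]
force: [-4.9, 0.8, 3.3]
width: 0.0131
```

```bash
python3 hg.py 1.35
python3 - <<'E'
from h import *
from rig import bot
O,Rf=face(); R0=R.from_quat(bot.get_obs()["tcp_rot"]).as_matrix()
q=lambda t:np.array([-.1-.058*np.cos(.262+t),0,.02+.058*np.sin(.262+t)])
for a in np.arange(1.4,0,-.1): print(round(a,2),np.round(R0.T@Rf@(q(a-.1)-q(a))/.03,3))
E
```

```text
t 34.67 tcp [0.4603 0.2172 0.1028] F [-4.9  0.8  3.3] w 0.0131
turn [ 0.01 -0.04  0.04] shift before [-0.2   0.    0.12] after [-0.2   0.    0.12]
grasp face [-90.7   0.1  77.6] r 0.05833046669442047 ang 1.468838665676906 F [-4.86595174  0.80624742  3.30982517] M [ 0.2790411   1.00554223 -0.00594655] w 0.013065849527426619
1.4 [-0.163 -0.001  0.104]
1.3 [-0.152 -0.001  0.12 ]
1.2 [-0.139 -0.001  0.134]
1.1 [-0.125 -0.001  0.147]
1.0 [-0.11  -0.     0.159]
0.9 [-0.093 -0.     0.169]
0.8 [-0.076 -0.     0.178]
0.7 [-0.058 -0.     0.184]
0.6 [-0.039 -0.     0.189]
0.5 [-0.02  -0.     0.192]
0.4 [-0.001 -0.     0.193]
0.3 [ 0.019 -0.     0.192]
0.2 [ 0.038 -0.     0.19 ]
0.1 [ 0.056 -0.     0.185]
```

{"method": "arm_command", "body": {"steps": [0,0,0,-0.17,0,0.095,-1,0,0,0,-0.157,0,0.11,-1,0,0,0,-0.145,0,0.127,-1,0,0,0,-0.132,0,0.14,-1,0,0,0,-0.118,0,0.153,-1,0,0,0,-0.1,0,0.164,-1,0,0,0,-0.085,0,0.173,-1,0,0,0,-0.067,0,0.18,-1]}}

```text
time: 35.67
tcp_pos: [0.4505, 0.1896, 0.0676]
tcp_rot: [0.825, 0.565, 0.002, -0.0]
force: [1.3, 0.8, 1.7]
width: 0.0001
```

```bash
python3 hg.py 0.6
```

```text
t 35.67 tcp [0.4505 0.1896 0.0676] F [1.3 0.8 1.7] w 0.0001
turn [ 0.02 -0.04  0.03] shift before [-0.05 -0.03  0.1 ] after [-0.05 -0.03  0.1 ]
grasp face [-134.9   -0.8   65.5] r 0.05735209529385325 ang 0.6554427639131787 F [1.25607571 0.79928512 1.70047947] M [ 0.2309846  -0.06500377  0.01235052] w 8.06763164465824e-05
```

The jaws slipped off the handle (width 0). I rise and find its angle numerically from the wrist image's red blob.

{"method": "arm_command", "body": {"steps": [0,0,0,0,0,-0.7,-1,0,0,0,0,0,-1,-1,0,0,0,0,0,-1,-1,0,0,0,0,0,-1,-1,0,0,0,0,0,-0.6,-1]}}

```text
time: 36.3
tcp_pos: [0.4499, 0.1891, 0.1978]
tcp_rot: [0.825, 0.565, 0.002, 0.0]
force: [-0.4, -0.3, 0.6]
width: 0.0001
```

```bash
cat > red.py <<'E'
import sys
from h import *
from rig import bot
n=sys.argv[1]; O,Rf=face()
c=bot.capture("wrist"); np.savez(f"pics/{n}.npz",**{k:np.array(v) for k,v in c.items()})
im=c["img"].astype(int); m=((im[...,0]>110)&(im[...,1]<70)&(im[...,2]<70)).astype(np.uint8)
k,l,s,ce=cv2.connectedComponentsWithStats(m)
for i in range(1,k):
    if s[i,4]>25: print("red",s[i],ce[i].round(1))
for a in np.arange(0,1.5,.1):
    q=np.array([[-.1-r*np.cos(.262+a),0,.02+r*np.sin(.262+a)] for r in (.036,.055,.076)]); print(round(a,2),proj(c,O+q@Rf.T).round(0).tolist())
E
python3 red.py w10
```

```text
red [312 170  16  43 572] [319.8 192. ]
red [569 209  18  18 162] [575.4 216.3]
red [585 218  23  11 102] [593.8 223. ]
red [533 296  21  49 210] [542.2 321.4]
0.0 [[319.0, 169.0], [319.0, 185.0], [319.0, 202.0]]
0.1 [[319.0, 171.0], [319.0, 188.0], [319.0, 206.0]]
0.2 [[319.0, 172.0], [319.0, 190.0], [319.0, 209.0]]
0.3 [[319.0, 173.0], [319.0, 192.0], [319.0, 212.0]]
0.4 [[319.0, 174.0], [319.0, 193.0], [319.0, 215.0]]
0.5 [[319.0, 174.0], [319.0, 194.0], [319.0, 216.0]]
0.6 [[319.0, 174.0], [319.0, 194.0], [319.0, 217.0]]
0.7 [[319.0, 173.0], [319.0, 194.0], [319.0, 218.0]]
0.8 [[319.0, 172.0], [319.0, 193.0], [319.0, 217.0]]
0.9 [[319.0, 171.0], [319.0, 192.0], [319.0, 215.0]]
1.0 [[319.0, 169.0], [319.0, 189.0], [319.0, 213.0]]
1.1 [[319.0, 167.0], [319.0, 186.0], [319.0, 209.0]]
1.2 [[319.0, 165.0], [319.0, 183.0], [319.0, 204.0]]
1.3 [[319.0, 162.0], [319.0, 178.0], [319.0, 198.0]]
1.4 [[319.0, 158.0], [319.0, 173.0], [319.0, 191.0]]
```

Run:
```python
from h import *
from rig import bot
O,Rf=face()
for n in ("top","scene"):
    c=bot.capture(n); im=c["img"].astype(int)
    m=((im[...,0]>110)&(im[...,1]<75)&(im[...,2]<75)).astype(np.uint8)
    k,l,s,ce=cv2.connectedComponentsWithStats(m)
    P=lambda a:proj(c,O+np.array([[-.1-r*np.cos(.262+a),0,.02+r*np.sin(.262+a)] for r in (.036,.055,.076)])@Rf.T).round(0).tolist()
    near=np.array(P(.5)[1])
    print(n,[(s[i].tolist(),ce[i].round(1).tolist()) for i in range(1,k) if s[i,4]>6 and np.linalg.norm(ce[i]-near)<40])
    for a in (0,.2,.3,.4,.8,.9,1.,1.2): print(a,P(a))
```

```text
top [([272, 220, 4, 5, 14], [273.4, 221.6])]
0 [[261.0, 217.0], [267.0, 219.0], [274.0, 222.0]]
0.2 [[261.0, 217.0], [268.0, 219.0], [274.0, 222.0]]
0.3 [[261.0, 217.0], [267.0, 219.0], [274.0, 222.0]]
0.4 [[261.0, 217.0], [267.0, 219.0], [274.0, 221.0]]
0.8 [[259.0, 216.0], [265.0, 217.0], [270.0, 219.0]]
0.9 [[259.0, 215.0], [263.0, 217.0], [269.0, 219.0]]
1.0 [[258.0, 215.0], [262.0, 216.0], [267.0, 218.0]]
1.2 [[256.0, 214.0], [259.0, 215.0], [263.0, 216.0]]
scene [([287, 252, 12, 4, 40], [292.4, 253.6])]
0 [[286.0, 255.0], [292.0, 255.0], [298.0, 256.0]]
0.2 [[286.0, 254.0], [292.0, 253.0], [299.0, 252.0]]
0.3 [[286.0, 253.0], [292.0, 252.0], [299.0, 251.0]]
0.4 [[286.0, 252.0], [292.0, 251.0], [299.0, 249.0]]
0.8 [[285.0, 250.0], [290.0, 247.0], [296.0, 243.0]]
0.9 [[284.0, 249.0], [289.0, 246.0], [295.0, 242.0]]
1.0 [[283.0, 248.0], [288.0, 245.0], [293.0, 241.0]]
1.2 [[282.0, 248.0], [285.0, 244.0], [289.0, 239.0]]
```

The handle rests at about 0.2 rad, having come down most of the way. I push it down from above with the closed fingertips.

```bash
cat > pu.py <<'E'
from h import *
O,Rf=face(); y=Rf[:,1]; z=np.array([0,0,-1.]); Rt=np.column_stack([-np.cross(z,y),y,z])
for a in (.25,0):
    g=O+Rf@np.array([-.1-.062*np.cos(.262+a),0,.02+.062*np.sin(.262+a)]); print(a,g); go(g+[0,0,.009],Rt)
E
python3 pu.py
```

```text
0.25 [0.44712812 0.18334378 0.06290573]
t 36.45 tcp [0.45   0.1893 0.197 ] F [ 0.7  1.  -0.6] w 0.0
turn [ 0.02 -0.04  0.03] shift before [-0.23 -0.02  4.17] after [-0.22 -0.02  4.17]
0 [0.44837625 0.18654083 0.04783184]
t 36.45 tcp [0.45   0.1893 0.197 ] F [ 0.7  1.  -0.6] w 0.0
turn [ 0.02 -0.04  0.03] shift before [-0.12 -0.02  4.67] after [-0.11 -0.02  4.67]
```

{"method": "arm_command", "body": {"steps": [0,0,0,-0.17,-0.02,0.9,-1,0,0,0,0,0,1,-1,0,0,0,0,0,1,-1,0,0,0,0,0,0.8,-1,0,0,0,0,0,0.3,-1,0,0,0,0,0,0.15,-1,0,0,0,0,0,0.15,-1,0,0,0,0,0,0.15,-1]}}

```text
time: 37.45
tcp_pos: [0.4481, 0.1852, 0.0636]
tcp_rot: [0.825, 0.565, 0.002, -0.0]
force: [0.6, 0.7, 0.1]
width: -0.0
```

```bash
python3 pu.py
```

```text
0.25 [0.44712812 0.18334378 0.06290573]
t 37.45 tcp [0.4481 0.1852 0.0636] F [0.6 0.7 0.1] w -0.0
turn [ 0.03 -0.04  0.03] shift before [-0.07 -0.01 -0.28] after [-0.07 -0.01 -0.28]
0 [0.44837625 0.18654083 0.04783184]
t 37.45 tcp [0.4481 0.1852 0.0636] F [0.6 0.7 0.1] w -0.0
turn [ 0.03 -0.04  0.03] shift before [ 0.04 -0.01  0.23] after [ 0.04 -0.01  0.23]
```

{"method": "arm_command", "body": {"steps": [0,0,0,0.02,0,0.1,-1,0,0,0,0.02,0,0.1,-1,0,0,0,0,0,0.05,-1,0,0,0,0,0,0,-1]}}

```text
time: 37.95
tcp_pos: [0.4485, 0.1861, 0.0582]
tcp_rot: [0.825, 0.565, 0.002, -0.0]
force: [-8.7, -3.7, 43.8]
width: 0.0
```

```bash
python3 pu.py
```

```text
0.25 [0.44712812 0.18334378 0.06290573]
t 37.95 tcp [0.4485 0.1861 0.0582] F [-8.7 -3.7 43.8] w 0.0
turn [ 0.03 -0.06  0.02] shift before [-0.1  -0.01 -0.46] after [-0.1  -0.01 -0.46]
0 [0.44837625 0.18654083 0.04783184]
t 37.95 tcp [0.4485 0.1861 0.0582] F [-8.7 -3.7 43.8] w 0.0
turn [ 0.03 -0.06  0.02] shift before [ 0.01 -0.01  0.05] after [ 0.01 -0.01  0.05]
```

{"method": "arm_command", "body": {"steps": [0,0,0,0,0,0.03,-1,0,0,0,0,0,0,-1]}}

```text
time: 38.2
tcp_pos: [0.4485, 0.1861, 0.058]
tcp_rot: [0.825, 0.565, 0.003, -0.001]
force: [-11.3, -5.3, 52.9]
width: 0.0002
```

```bash
python3 pu.py | tail -2
python3 - <<'E'
from rig import bot
import cv2
c=bot.capture("scene"); cv2.imwrite("pics/s2.png",cv2.resize(c["img"][222:292,200:320,::-1],None,fx=6,fy=6,interpolation=cv2.INTER_CUBIC))
E
```

```text
t 38.2 tcp [0.4485 0.1861 0.058 ] F [-11.3  -5.3  52.9] w 0.0002
turn [ 0.03 -0.07  0.02] shift before [ 0.01 -0.01  0.04] after [ 0.01 -0.01  0.04]
```

{"method": "arm_command", "body": {"steps": [0,0,0,0,0,-0.2,-1,0,0,0,0,0,-0.8,-1,0,0,0,0,0,-1,-1,0,0,0,0,0,-1,-1,0,0,0,0,0,-1,-1,0,0,0,0,0,-1,-1,0,0,0,0.1,0.15,-0.7,-1,0,0,0,0,0,0,-1]}}

```text
time: 39.25
tcp_pos: [0.454, 0.1874, 0.2272]
tcp_rot: [0.825, 0.565, 0.003, 0.0]
force: [0.1, 0.0, 0.0]
width: 0.0003
```

Run:
```python
from h import *
from rig import bot
print(bot.get_obs()["tcp_pos"],bot.get_obs()["force"])
c=bot.capture("wrist"); np.savez("pics/w11.npz",**{k:np.array(v) for k,v in c.items()})
O,Rf=face()
for n in ("w1","w11"):
    c=load(n); im=c["img"].astype(int); m=((im[...,0]>110)&(im[...,1]<70)&(im[...,2]<70)).astype(np.uint8)
    k,l,s,ce=cv2.connectedComponentsWithStats(m); print(n,[(s[i].tolist(),ce[i].round(1).tolist()) for i in range(1,k) if s[i,4]>25 and abs(ce[i][0]-319)<20])
    for a in (0,.05,.1): print(a,proj(c,O+np.array([[-.1-r*np.cos(.262+a),0,.02+r*np.sin(.262+a)] for r in (.036,.055,.076)])@Rf.T).round(1).tolist())
a=load("w11")["img"][40:240,240:400,::-1]; b=load("w1")["img"][40:240,240:400,::-1]
cv2.imwrite("pics/fin.png",cv2.resize(np.hstack([b,a]),None,fx=2.5,fy=2.5,interpolation=cv2.INTER_CUBIC))
```

```text
[0.45397371 0.18741581 0.22724534] [0.07417377 0.01433155 0.00938014]
w1 [([313, 166, 14, 36, 430], [319.3, 184.3])]
0 [[319.0, 166.1], [319.0, 180.8], [318.9, 196.0]]
0.05 [[319.0, 166.9], [318.9, 182.1], [318.9, 197.8]]
0.1 [[318.9, 167.6], [318.9, 183.2], [318.9, 199.4]]
w11 [([309, 165, 14, 37, 404], [315.6, 184.1])]
0 [[315.2, 164.7], [315.3, 179.8], [315.5, 195.2]]
0.05 [[315.2, 165.5], [315.3, 181.0], [315.4, 197.0]]
0.1 [[315.2, 166.2], [315.3, 182.1], [315.4, 198.7]]
```

View pics/fin.png

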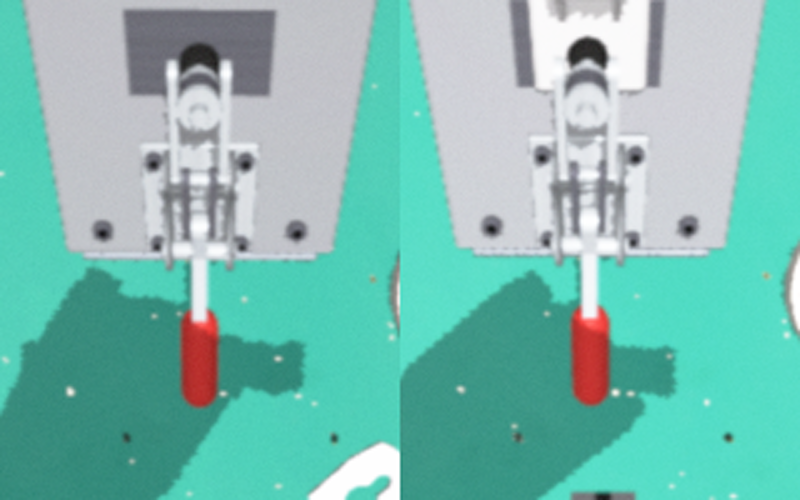

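Final view (left: start, right: now): the handle lies as it did when closed, past dead centre, and the rubber tip sits on the bracket's foot. The arm is clear, so I hand in.

```bash
python3 -c "
from rig import bot; print(bot.job_done()); print(bot.get_obs()['time'])"
```

```text
the job is handed in; nothing more can be done
None
the job is handed in; nothing more can be done
```

The jig is loaded and handed in at about 39 s. The bracket hangs on the stud at the narrow end of the slot, and the clamp is closed on its foot. The hand-in reports no verdict.

**What I did**
- I lifted the handle to about 1.44 rad.
- The first try at hanging the bracket stopped at the wrist joint limits. I laid it back on the bench and gripped it again with the tool leaning 0.3 rad.
- I then passed it over the stud head, slid it 16.4 mm down until it stopped (11 N), and let go.
- While swinging the handle down, the jaws slipped off near the end. I finished by pressing it down with closed fingertips.

**Last checks**
- **Hanging:** the wrist picture after letting go showed the bracket straight on the slope, with the stud at the narrow end. Flatness I judged from that picture and from the tool pose.
- **Closing:** the handle stopped hard at 53 N. The final picture matches the closed one from the start, with the tip on the foot. The handle angle from the red blob's position is 0 to 0.03 rad (limit 0.05), so that margin is small.
- **Not measured:** the tip's pressing force, and the bracket's exact seat after clamping.
- **Other things on the bench:** I touched none of them that I know of, but I did not check their positions at the end.

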